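# Tighten the scanner's lens ring and run the sample tray under the head

## Robot

A 7-joint arm with a two-finger parallel gripper is mounted at the origin on the work surface. World frame = base frame: x ahead of the robot, y to its left, z up, the work surface at z = 0. Lengths are in mm, angles in rad, forces in N, time in s.
With the tool pointing down it reaches from about 400 to 875 mm from the base axis. Payload 4.4 kg.
Tool frame: the origin (TCP) lies midway between the tips of the shut fingers; the grasp point (between the pads) lies 19 mm behind it; z points along the fingers, y is the direction in which the jaws open and shut (so a half turn about z gives the same grasp; the last joint's range is limited). The gripper opens to 85 mm and grips with 20 to 120 N. Pads are 22 mm wide; open, the fingers measure 114 mm over their backs; the gripper's body (76 mm by 85 mm) begins 54 mm behind the grasp point. The pads swing forward as they close: fully open they stand 13 mm farther back than shut.
Start: joints at [1.22, 0.628, 0.038, 1.517, -0.027, 0.996, -0.02], TCP at [182.655, -623.823, 231.313] pointing down, gripper open.
Joint ranges: [-3.06, 3.06], [-0.37, 2.12], [-1.25, 1.32], [0.18, 2.47], [-1.1, 4.24], [0.23, 1.98], [-2.94, 2.94]. Speed limits (rad/s): [2.57, 2.57, 3.14, 3.14, 3.14, 3.14, 3.14].

## Interface

Orientations are given as [roll, pitch, yaw] about the fixed x, y, z axes, in that order (R = Rz(yaw) Ry(pitch) Rx(roll)).
In Python, from cell import * gives the robot as it stands. The module is installed in compiled form; this text tells all that it offers.
- The arm moves only by the tool move_arm, never from a script. Its argument "series" is a list of rows, each a list of 2 entries, a list of its own where there are three numbers: the shift along the tool's x, y, z in m, then the turn about the tool's z in rad. In form: [[[x, y, z], yaw], ...]. A call has 1 to 5 rows; each row is the pose to reach, as a shift and turn from the pose measured when the call began, along the tool's axes at that moment; what a row does not reach only later rows make up. A row lasts 1/8 s, in which the tool goes at most 62.5 mm and 10.7 degrees, less where a joint would pass 70% of its speed; a pose out of reach is approached as far as the arm can. A call with a gripper value outside its range is refused whole. "claw" is the opening, from 0 (shut) to 1 (fully open), set as the call begins (left out, the last holds). The fingers move at their own pace and stop on an object; the grip force is fixed at half the most. Time passes only in rows, so rows that repeat a pose let the fingers close. It gives the time, the measured TCP pose, the force and the opening at its end, in the units of the state.
- read_state(): the state, without advancing time (a new reading comes with each control period).
- get_image(name): name is "side" or "top"; returns the picture (400x640x3 uint8, blue, green, red); there is no depth.
- camera_model(name): a dict with "fov_y" (degrees; the focal length in pixels is half the picture's height over the tangent of half this angle, whatever the lens; pixels are square), "cx", "cy" (the principal point, pixels), "pose" (4x4, takes a point from camera to world coordinates). Camera axes: x right, y down, z forward; pixel columns grow to the right and rows downward; lengths in mm; the calibration is good to about 2 mm. A picture is of the moment at which its call begins. camera_model takes no time and is no camera call.
- finish_job(): hands the job in, once; it reports no verdict.
The state is a dict: "clock": time; "qpos": joint angles; "qd": joint speeds; "tau": joint torques, N m; "eef_pos": TCP position; "tool_rot": TCP orientation; "force": force on the tool from outside, world axes, zero at the start; "torque": the same for the moment, N m; "width": finger opening in mm.
Only numpy, scipy, OpenCV 4.12 (cv2) and the standard library are available. Lean on these libraries where they do the work, as an engineer would, in place of code of your own. Each camera call takes 0.05 s, during which the arm holds its last target. There are 200 camera calls.

## Task

First use the two-pin spanner to tighten the lens ring on top of the scan head: put both pins in the ring's holes, then turn the ring clockwise until it is fully home (the yellow dot meets the pointer; it takes over half a turn, so re-seat the spanner as needed); never turn it with the fingers. Put the spanner back upright in its stand, pins in the groove. Lay every sample cassette that is there flat in a pocket of its own in the tray while the tray still stands in front of the head, then push the loaded tray, without lifting it, along the lane under the head until it rests against the red end stop; leave the bottle and the beaker alone.

Things in the scene. Friction and masses are not known exactly. Their poses are not given: they have to be found in the camera images.
- reader: Scan head, a fixed white gantry across a lane. Origin on the bench in mid-lane, straight below the ring's centre; z up; own +y is the way the tray is pushed through. Head 152 (x) x 70 (y) mm, underside 44 mm and top 76 mm above the bench, on two posts at x = +-52 to +-76 mm. Guide rails 10 mm high leave a lane 102 mm wide from y = -104 to +95 mm.
- lane_entry (a point): Mid-point of the lane's flared mouth, on the bench, at y = -153 mm of the scan head; axes as the head's. Here the guide rails stand 150 mm apart and narrow to 102 mm over the next 50 mm.
- lane_stop (a point): Mid-point of the end stop, on the bench, at y = +81 mm of the scan head; axes as the head's. Two red blocks 12 mm high, at x = +-25 to +-51 mm, with the faces that stop the tray at this point's y; 50 mm between them is open. A tray at the stop has its centre 80 mm before this point.
- ring_face (a point): Centre of the top face of the steel lens ring with a dark rim (94 mm across, 10 mm thick) on the scan head, 86 mm above the bench; z up. It turns with the ring: its x axis runs through the two spanner holes, 10.5 mm wide, 10 mm deep, at x = +25 and -25 mm. A yellow dot on the rim meets the black pointer on the head when the ring is fully tight.
- ring (a joint): Angle of the lens ring, rad: grows as it is turned clockwise seen from above; starts at 0.1 to 0.5; fully tight against its stop at 3.8. It resists with about 0.2 N m of friction and stays where it is left.
- spanner_grip (a point): Two-pin spanner (150 g), at the centre of its orange upright handle: a flat plate 44 mm (own x) x 14 mm (own y) x 50 mm high, to be gripped across the 14 mm. z up along the handle. Under the handle is a steel bar 70 x 28 x 8 mm, its top 25 mm and its underside 33 mm below this point; the pin tips are 41 mm below it. It starts upright in its stand.
- pin_a (a point): Tip centre of one spanner pin: 7 mm in diameter, standing 8 mm out from the underside of the bar, 25 mm along the spanner's own +x from its middle.
- pin_b (a point): Tip centre of the other spanner pin, the same at 25 mm along the spanner's own -x.
- stand: Fixed grey spanner stand, 110 (x) x 66 (y) x 26 mm high; origin at the centre of its underside. A groove 14 mm wide and 20 mm deep runs along its own x over the whole length. In the stand, the spanner's bar rests on top and both pins hang in the groove, so that the spanner's grip point is 59 mm above the bench.
- tray: Loose aluminium scan tray (350 g), 96 (own x) x 160 (own y) mm; origin at the centre of the underside of that part. Floor 4 mm, walls and two dividers 10 mm high, 4 mm thick; three pockets 88 (x) x 48 (y) mm centred at y = -52, 0, +52 mm. Behind it a stem 8 mm high ends in a yellow upright handle 44 (x) x 12 (y) x 36 mm high at y = -118 to -130 mm. Starts before the lane, its +y roughly towards the head.
- cassette_a_mid (a point): Sample cassette (80 g), at its centre, 16 mm above its underside; z up. White base 76 (own x) x 40 (own y) x 8 mm; on it a blue upright grip rib 50 (x) x 12 (y) mm that reaches to 32 mm above the underside. May be absent (None from the start).
- cassette_b_mid (a point): Sample cassette (80 g), at its centre, 16 mm above its underside; z up. White base 76 (own x) x 40 (own y) x 8 mm; on it a blue upright grip rib 50 (x) x 12 (y) mm that reaches to 32 mm above the underside. May be absent (None from the start).
- cassette_c_mid (a point): Sample cassette (80 g), at its centre, 16 mm above its underside; z up. White base 76 (own x) x 40 (own y) x 8 mm; on it a blue upright grip rib 50 (x) x 12 (y) mm that reaches to 32 mm above the underside. May be absent (None from the start).
- bottle: Bystander: amber reagent bottle, 66 mm across, 150 mm tall, origin at the centre of its underside; leave it alone.
- beaker: Bystander: open glass beaker, 72 mm across, 90 mm tall, origin at the centre of its underside; leave it alone.

How it is judged:
By the outcome, as a careful person would: the job done as asked, in the order asked, and still so for the second after the job is handed in, with the robot touching nothing.
Of cassette_a, cassette_b, cassette_c only 2 to 3 are there at a start; the rules pass over those that are not, and their reading is None.
At some moment in a run one of cassette_a, cassette_b, cassette_c may be knocked a few centimetres aside while the robot is not near it.
It also fails if it takes over 192 s, if anything falls off the work surface, if the arm or the gripper's body presses on something with over 40 N, if the wrist force passes 120 N, or if a joint passes its speed limit or range.

## Working session

There is one attempt and no reset: what is moved stays moved. The work goes in short steps, Python scripts to look and compute and a tool call to move; the robot and the scene stay as the last step left them, time stands still between calls to the robot, and variables do not carry over. Pictures are saved under pics/ and viewed, about 12 in all and at most 16, crops included, and the job is handed in when it is done.

Besides the shell and the picture viewer there is one more tool, called after "Request:" as a command line: name --argument value ..., lists and objects as JSON in quotes. move_arm: Moves the arm, as the interface text tells. Its arguments: {"type":"object","properties":{"series":{"type":"array"},"claw":{"type":"number"}},"required":["series"]}

```bash
mkdir -p pics; python3 - <<'E'
from cell import *
import cv2
for n in("top","side"):
    cv2.imwrite(f"pics/{n}0.png",get_image(n)); m=camera_model(n); print(n,m)
s=read_state(); print({k:s[k] for k in("clock","eef_pos","tool_rot","force","width")})
E
```

```text
top {'fov_y': 57.8064420753484, 'cx': 323.9889967932167, 'cy': 201.88747041419748, 'pose': array([[-3.90866095e-03, -9.98902544e-01,  4.66736632e-02,
         5.00175746e+02],
       [-9.99540339e-01,  5.30584579e-03,  2.98489227e-02,
        -4.04048992e+01],
       [-3.00638081e-02, -4.65355398e-02, -9.98464126e-01,
         1.07684655e+03],
       [ 0.00000000e+00,  0.00000000e+00,  0.00000000e+00,
         1.00000000e+00]])}
side {'fov_y': 44.251160176194404, 'cx': 320.90605093968486, 'cy': 204.60254032498807, 'pose': array([[ 9.69789869e-01, -1.71527058e-01,  1.73453391e-01,
         3.59459333e+02],
       [-2.43724188e-01, -6.51268632e-01,  7.18642950e-01,
        -9.48532426e+02],
       [-1.03019581e-02, -7.39207439e-01, -6.73399014e-01,
         9.27478433e+02],
       [ 0.00000000e+00,  0.00000000e+00,  0.00000000e+00,
         1.00000000e+00]])}
{'clock': 0.1, 'eef_pos': array([ 182.51339712, -623.268632  ,  230.47714101]), 'tool_rot': array([-3.13987730e+00,  1.99778746e-05,  2.84798238e-01]), 'force': array([0.05912558, 0.1152667 , 0.32782793]), 'width': 85.58597421230493}
```

View pics/top0.png

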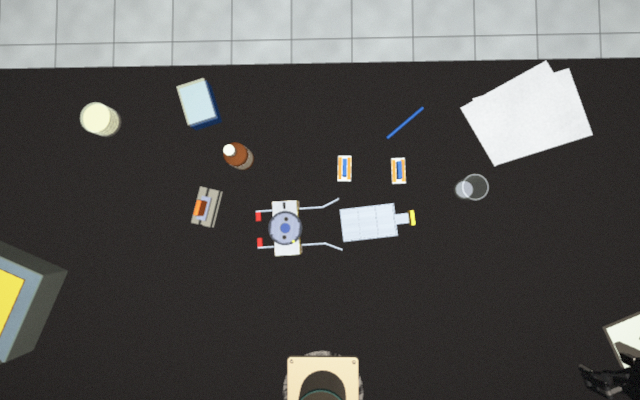

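View pics/side0.png

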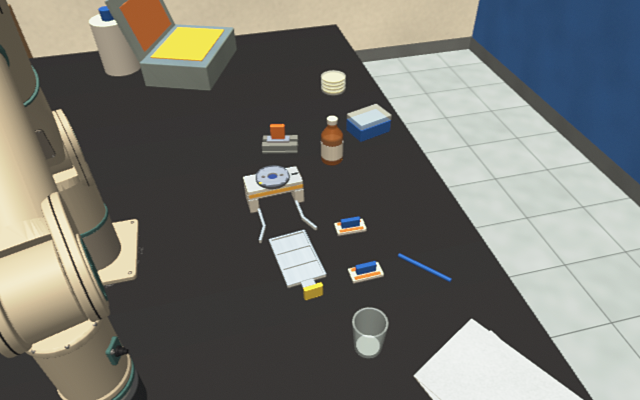

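The top view shows the ring near (285,228), the tray at (370,222), the spanner in its stand at (205,207), cassettes at (345,168) and (398,170), the bottle at (238,155) and the beaker at (472,187). The side view agrees and shows the same two cassettes.

```bash
cat > h.py <<'E'
import numpy as np, cv2
from cell import *
def cam(n):
    m=camera_model(n); return 200/np.tan(np.radians(m["fov_y"]/2)),m["cx"],m["cy"],np.array(m["pose"])
def ray(n,p):
    f,cx,cy,T=cam(n); d=T[:3,:3]@np.array([(p[0]-cx)/f,(p[1]-cy)/f,1]); return T[:3,3],d/np.linalg.norm(d)
def onz(n,p,z):
    o,d=ray(n,p); return o+d*(z-o[2])/d[2]
def tri(pt,ps):
    "top and side pixel -> point, gap"
    (o,d),(q,e)=ray("top",pt),ray("side",ps)
    a=np.linalg.lstsq(np.c_[d,-e],q-o,rcond=None)[0]; A,B=o+a[0]*d,q+a[1]*e
    return (A+B)/2,np.linalg.norm(A-B)
def proj(n,X):
    f,cx,cy,T=cam(n); c=T[:3,:3].T@(np.asarray(X)-T[:3,3]); return np.array([cx+f*c[0]/c[2],cy+f*c[1]/c[2]])
def blobs(im,lo,hi,amin=4,roi=None):
    "hsv range -> list of (area, centroid, minAreaRect)"
    m=cv2.inRange(cv2.cvtColor(im,cv2.COLOR_BGR2HSV),np.array(lo),np.array(hi))
    if roi: k=np.zeros_like(m); x0,y0,x1,y1=roi; k[y0:y1,x0:x1]=1; m=m*k
    n,l,s,c=cv2.connectedComponentsWithStats(m); out=[]
    for i in range(1,n):
        if s[i,4]>=amin:
            ys,xs=np.where(l==i); out.append((int(s[i,4]),c[i].round(2),cv2.minAreaRect(np.c_[xs,ys].astype(np.float32))))
    return sorted(out,key=lambda b:-b[0])
def crop(im,x0,y0,x1,y1,k): return cv2.resize(im[y0:y1,x0:x1],None,fx=k,fy=k,interpolation=cv2.INTER_CUBIC)
def shift(goal,yaw=None):
    "tool-frame shift (m) and turn to reach TCP goal (mm) and world yaw"
    s=read_state(); y=s["tool_rot"][2]; from scipy.spatial.transform import Rotation as R
    d=R.from_euler("xyz",s["tool_rot"]).as_matrix().T@(np.array(goal)-s["eef_pos"])/1000
    return d.round(4), None if yaw is None else round((y-yaw+np.pi)%(2*np.pi)-np.pi,4)
E
python3 - <<'E'
from h import *
t=cv2.imread("pics/top0.png");s=cv2.imread("pics/side0.png")
cv2.imwrite("pics/tc.png",crop(t,180,140,424,262,3.27)); cv2.imwrite("pics/sc.png",crop(s,230,110,400,310,3))
for n,im,roi in(("top",t,(180,135,430,262)),("side",s,(230,110,400,310))):
    for c,lo,hi in(("orange",(5,150,120),(16,255,255)),("yellow",(20,130,120),(35,255,255)),("red",(0,180,120),(4,255,255)),("blue",(100,130,60),(125,255,255))):
        for b in blobs(im,lo,hi,3,roi)[:5]: print(n,c,b[0],b[1],np.round(b[2][0],1),np.round(b[2][1],1),round(b[2][2],1))
E
```

```text
top orange 262 [237.19 155.17] [236.3 154.7] [18.6 22.2] 39.3
top orange 140 [199.27 207.26] [199.2 207.7] [ 9.9 14.8] 14.0
top yellow 52 [412.1  217.35] [412.2 217.4] [15.5  5.1] 83.7
top yellow 18 [393.72 174.28] [393.5 174. ] [12.  1.] 90.0
top yellow 4 [403.  173.5] [403.  173.5] [3. 0.] -90.0
top yellow 4 [403.  178.5] [403.  178.5] [3. 0.] -90.0
top red 13 [261.46 241.31] [261.5 241.5] [7. 1.] 90.0
top red 8 [259.88 215.62] [260.  215.9] [6.1 1. ] 80.5
top blue 63 [398.65 169.41] [398.6 169.5] [15.2  3.8] 85.9
top blue 45 [344.13 167.73] [344. 167.] [16.  2.] 90.0
top blue 22 [388.68 136.27] [389.5 136.5] [3. 7.] 90.0
side orange 237 [331.52 134.38] [331.5 134. ] [14. 19.] 90.0
side orange 207 [277.05 130.77] [277. 131.] [14. 14.] 90.0
side orange 67 [366.96 275.13] [367.  275.1] [ 2.6 24.7] 77.0
side orange 51 [351.08 228.94] [351.  228.9] [ 2.1 22.4] 80.5
side orange 10 [353.5 269. ] [353.5 269. ] [2. 3.] 90.0
side yellow 247 [313.1  290.67] [313.2 290.6] [12.6 21.5] 71.6
side yellow 4 [259.5 182.5] [259.5 182.5] [1. 1.] 90.0
side blue 491 [367.9  130.16] [368.3 130.3] [43.1 21.7] 1.3
side blue 188 [365.53 267.03] [365.7 267.1] [ 9.4 20.8] 77.0
side blue 163 [349.96 221.56] [350.  221.7] [ 8.9 19.2] 80.5
side blue 23 [272.26 176.22] [272.5 176.5] [7. 3.] 0.0
side blue 8 [398.62 255.  ] [398.5 255. ] [4. 1.] 90.0
```

View pics/tc.png

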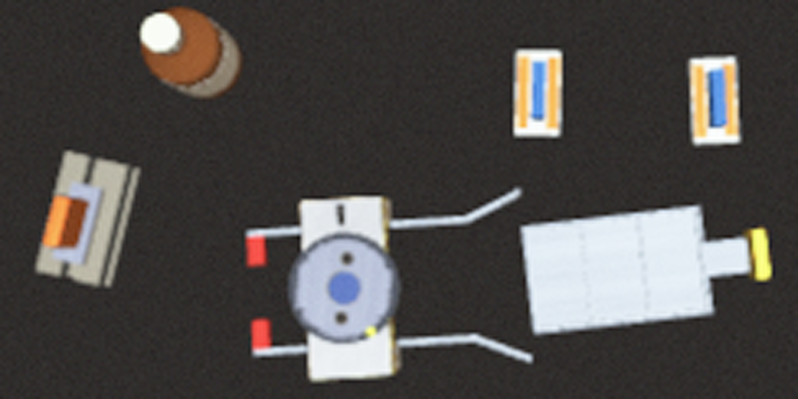

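View pics/sc.png

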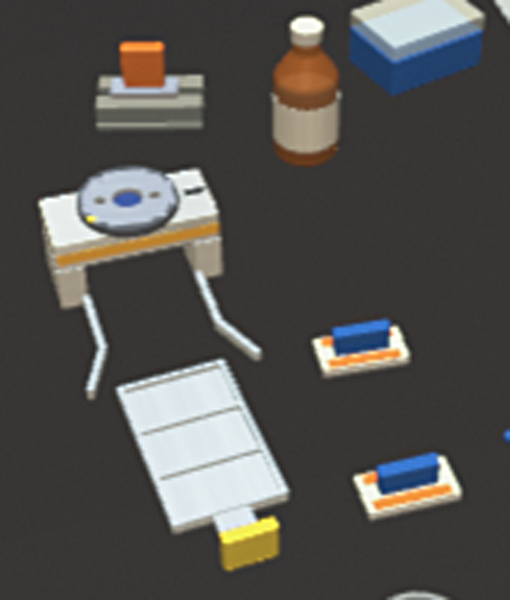

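The crops show the pin holes dark at crop (347,258) and (342,317), the yellow dot at (371,331), and the pointer at (340,214). The cassettes lie roughly along world x, and the tray is slightly yawed with its handle at the right.

```bash
python3 - <<'E'
from h import *
t=cv2.imread("pics/top0.png");s=cv2.imread("pics/side0.png")
def wc(im,roi,f):  # weighted centroid
    x0,y0,x1,y1=roi; w=f(im[y0:y1,x0:x1].astype(float)); ys,xs=np.mgrid[y0:y1,x0:x1]
    return np.array([(w*xs).sum(),(w*ys).sum()])/w.sum()
g=lambda im:im.mean(2)
# ring disc
hs=cv2.cvtColor(t,cv2.COLOR_BGR2HSV)
print(hs[205:255:3,285].tolist()); print(hs[228,262:312:3].tolist())
dark=lambda im:np.clip(130-im.max(2),0,None)
ha=wc(t,(282,215,291,223),dark);hb=wc(t,(280,233,289,241),dark);print("holes px",ha,hb)
HA,HB=onz("top",ha,84),onz("top",hb,84);print(HA,HB,np.linalg.norm(HA-HB),(HA+HB)/2,np.arctan2(*(HA-HB)[1::-1]))
sa=(230+99/3-.3,110+200/3-.3);sb=(230+154/3-.3,110+195/3-.3)
a=wc(s,(int(sa[0])-4,int(sa[1])-2,int(sa[0])+5,int(sa[1])+4),dark);b=wc(s,(int(sb[0])-4,int(sb[1])-2,int(sb[0])+5,int(sb[1])+4),dark)
print("side holes",a,b,onz("side",a,84),onz("side",b,84),tri(ha,b),tri(hb,a))
bl=lambda im:np.clip(im[...,0]-im[...,2]-50,0,None)
c=wc(t,(277,220,293,236),bl);d=wc(s,(262,170,283,183),bl);print("lens",c,d,tri(c,d),onz("top",c,86))
# spanner handle
for n,im,roi in(("top",t,(190,190,215,228)),("side",s,(262,115,292,150))):
    for v0,v1 in((200,255),(100,199)):
        for q in blobs(im,(3,150,v0),(18,255,v1),5,roi)[:2]: print(n,v0,q)
for n,im,roi in(("top",t,(180,180,228,232)),):
    m=blobs(im,(15,10,100),(40,110,255),10,roi); print(m[:4])
    print("bar",blobs(im,(105,20,130),(135,120,255),5,roi)[:3])
E
```

```text
[[103, 12, 189], [107, 11, 200], [111, 22, 149], [112, 37, 216], [99, 13, 137], [12, 10, 126], [112, 84, 200], [112, 127, 200], [112, 123, 201], [113, 102, 197], [111, 23, 176], [165, 7, 140], [112, 37, 218], [107, 33, 140], [105, 6, 242], [105, 6, 242], [103, 7, 242]]
[[38, 20, 52], [173, 22, 47], [110, 35, 88], [111, 39, 201], [114, 34, 220], [110, 36, 220], [112, 65, 187], [112, 124, 200], [112, 123, 201], [112, 105, 194], [112, 35, 221], [112, 37, 219], [112, 36, 204], [106, 35, 96], [10, 16, 48], [0, 17, 45], [30, 11, 48]]
holes px [285.68582375 218.66283525] [283.83571429 236.76785714]
[501.00105299  94.75226401  84.        ] [451.43267015  99.79229426  84.        ] 49.823954903052815 [476.21686157  97.27227914  84.        ] -0.1013300850607371
side holes [263.         176.86666667] [281.   174.75] [451.71836106 100.35870733  84.        ] [500.80747428  96.8254825   84.        ] (array([500.75184286,  94.54461573,  85.80528448]), np.float64(0.5011496909747153)) (array([451.55953022,  99.69954905,  84.54849509]), np.float64(0.20170760931430579))
lens [284.84014997 227.65576005] 
[... 436 characters left out ...]

side 200 (41, array([276.66, 125.02]), ((276.5, 125.0), (2.0, 13.0), 90.0))
side 100 (171, array([277.27, 132.16]), ((277.0, 131.5), (13.0, 14.0), 90.0))
[(380, array([212.16, 207.34]), ((211.05885314941406, 207.7647247314453), (14.067066192626953, 38.32062911987305), 14.03624439239502)), (93, array([201.53, 191.86]), ((201.7058868408203, 193.17648315429688), (8.246211051940918, 14.067066192626953), 14.03624439239502)), (53, array([194.11, 219.89]), ((194.78846740722656, 219.05770874023438), (7.8446455001831055, 8.825225830078125), 11.309932708740234))]
bar [(105, array([204.64, 207.65]), ((203.55885314941406, 207.76473999023438), (8.731282234191895, 24.01102638244629), 14.03624439239502))]
```

```bash
python3 - <<'E'
from h import *
t=cv2.imread("pics/top0.png");s=cv2.imread("pics/side0.png")
print("grip top",onz("top",(196.95,207.29),84),tri((196.95,207.29),(276.66,125.02)),onz("side",(276.66,125.02),84))
def pca(im,lo,hi,roi,z,n="top"):
    m=cv2.inRange(cv2.cvtColor(im,cv2.COLOR_BGR2HSV),np.array(lo),np.array(hi)); x0,y0,x1,y1=roi
    ys,xs=np.where(m[y0:y1,x0:x1]); P=np.array([onz(n,(x+x0,y+y0),z)[:2] for x,y in zip(xs,ys)])
    c=P.mean(0); w,v=np.linalg.eigh(np.cov((P-c).T)); a=v[:,1]; a=a*np.sign(a[0]); r=cv2.minAreaRect(P.astype(np.float32))
    return len(P),c.round(1),"ang",round(float(np.arctan2(a[1],a[0])),3),"L,W",(np.sqrt(12*w)[::-1]).round(1),"rect",np.round(r[0],1),np.round(r[1],1),round(np.radians(r[2]),3)
print("handle top",pca(t,(3,150,200),(18,255,255),(190,190,215,228),84))
print("handle all",pca(t,(3,150,100),(18,255,255),(190,190,215,228),70))
print("bar",pca(t,(105,20,130),(135,120,255),(190,190,215,228),34))
print("stand",pca(t,(15,10,100),(40,110,255),(180,180,228,232),26))
for nm,roi in(("c1",(330,150,360,186)),("c2",(388,150,412,190))): print(nm,"rib",pca(t,(100,130,60),(125,255,255),roi,32)); print(nm,"base",pca(t,(0,0,120),(180,255,255),roi,8))
print("tray handle",pca(t,(20,130,120),(35,255,255),(405,205,420,230),36))
print("tray body",pca(t,(90,5,120),(140,60,255),(338,200,399,246),10))
print("dot",[(b[0],b[1],onz("top",b[1],86)) for b in blobs(t,(20,80,120),(38,255,255),2,(275,230,305,250))])
print("red",[(b[0],b[1],onz("top",b[1],12)) for b in blobs(t,(0,150,100),(8,255,255),3,(250,200,272,255))+blobs(t,(172,150,100),(180,255,255),3,(250,200,272,255))])
E
```

```text
grip top [533.46463149 341.68350193  84.        ] (array([533.36884551, 341.59420571,  84.26818267]), np.float64(0.1757448240828453)) [533.33770275 342.02088177  84.        ]
handle top (73, array([533.5, 341.7]), 'ang', -0.244, 'L,W', array([41.1, 13.7]), 'rect', array([534. , 341.6]), array([13.6, 40.9]), np.float64(1.335))
handle all (146, array([533.5, 340.8]), 'ang', -0.335, 'L,W', array([40.6, 28.6]), 'rect', array([532.9, 340.6]), array([28.4, 41.4]), np.float64(1.334))
bar (105, array([534. , 338.3]), 'ang', -0.23, 'L,W', array([87. , 26.5]), 'rect', array([533.7, 341.4]), array([25.8, 69.6]), np.float64(1.335))
stand (526, array([539.5, 329.9]), 'ang', -0.168, 'L,W', array([128.2,  73.6]), 'rect', array([537.2, 336.6]), array([ 71.3, 112.4]), np.float64(1.333))
c1 rib (45, array([647.8, -67.9]), 'ang', -0.045, 'L,W', array([48.2,  7.7]), 'rect', array([649.9, -67.6]), array([ 5.8, 46.6]), np.float64(1.564))
c1 base (401, array([650.2, -68.2]), 'ang', -0.016, 'L,W', array([79.8, 44. ]), 'rect', array([650.4, -68.1]), array([41.5, 77.5]), np.float64(1.563))
c2 rib (63, array([
[... 285 characters left out ...]
)
tray handle (52, array([ 503.4, -260.4]), 'ang', 0.111, 'L,W', array([49.8, 17.7]), 'rect', array([ 503.1, -260.6]), array([43.9, 14.4]), np.float64(0.095))Traceback (most recent call last):
  File "<stdin>", line 15, in <module>
  File "<stdin>", line 6, in pca
  File "h.py", line 8, in onz
    o,d=ray(n,p); return o+d*(z-o[2])/d[2]
        ~~~^^^^^
  File "h.py", line 6, in ray
    f,cx,cy,T=cam(n); d=T[:3,:3]@np.array([(p[0]-cx)/f,(p[1]-cy)/f,1]); return T[:3,3],d/np.linalg.norm(d)
              ~~~^^^
  File "h.py", line 4, in cam
    m=camera_model(n); return 200/np.tan(np.radians(m["fov_y"]/2)),m["cx"],m["cy"],np.array(m["pose"])
ValueError: time passes only in moves, steps and waits
```

```bash
python3 - <<'E'
s=open("h.py").read()
s=s.replace('def cam(n):\n    m=camera_model(n);','from functools import lru_cache\n@lru_cache\ndef cam(n):\n    m=camera_model(n);')
i=s.index("def shift"); s=s[:i]+'''from scipy.spatial.transform import Rotation as R
def shift(*way):
    "tool-frame shifts (m) and turns through (x,y,z,yaw) goals, each from the one before"
    st=read_state(); p,r=st["eef_pos"],st["tool_rot"]; print("at",st["clock"],p.round(1),r.round(3),"F",st["force"].round(1),"w",round(st["width"],1),"q",np.round(st["qpos"],2))
    for x,y,z,w in way:
        d=R.from_euler("xyz",r).as_matrix().T@(np.array([x,y,z])-p)/1000
        print(d.round(4).tolist(),round((r[2]-w+np.pi)%(2*np.pi)-np.pi,3)); p,r=np.array([x,y,z]),np.array([np.pi,0,w])
def pca(im,lo,hi,roi,z,n="top"):
    m=cv2.inRange(cv2.cvtColor(im,cv2.COLOR_BGR2HSV),np.array(lo),np.array(hi)); x0,y0,x1,y1=roi
    ys,xs=np.where(m[y0:y1,x0:x1]); P=np.array([onz(n,(x+x0,y+y0),z)[:2] for x,y in zip(xs,ys)])
    c=P.mean(0); w,v=np.linalg.eigh(np.cov((P-c).T)); a=v[:,1]; a=a*np.sign(a[0]); r=cv2.minAreaRect(P.astype(np.float32))
    return len(P),c.round(1),"ang",round(float(np.arctan2(a[1],a[0])),3),"L,W",(np.sqrt(12*w)[::-1]).round(1),"rect",np.round(r[0],1),np.round(r[1],1),round(np.radians(r[2]),3)
'''
open("h.py","w").write(s)
E
python3 - <<'E'
from h import *
t=cv2.imread("pics/top0.png")
print("tray body",pca(t,(90,5,120),(140,60,255),(338,200,399,246),10))
print("dot",[(b[0],b[1],onz("top",b[1],86)) for b in blobs(t,(20,80,120),(38,255,255),2,(275,230,305,250))])
print("red",[(b[0],b[1],onz("top",b[1],12)) for b in blobs(t,(0,150,100),(8,255,255),3,(250,200,272,255))+blobs(t,(172,150,100),(180,255,255),3,(250,200,272,255))])
shift((340,-400,240,.95),(470,-140,240,1.6),(520,140,240,2.25),(533.4,341.7,160,2.906))
E
```

```text
tray body (1907, array([ 490.3, -139.3]), 'ang', -1.459, 'L,W', array([165.2,  98.2]), 'rect', array([ 490.7, -142. ]), array([ 98.9, 170.9]), np.float64(0.111))
dot [(7, array([293., 241.]), array([439.94369759,  74.35681749,  86.        ])), (2, array([300. , 244.5]), array([430.38668533,  55.18874352,  86.        ])), (2, array([300. , 248.5]), array([419.52031041,  55.19765216,  86.        ]))]
red [(53, array([257.89, 216.81]), array([506.85256093, 186.9834189 ,  12.        ])), (52, array([259.5 , 241.15]), array([435.2106575 , 181.88180074,  12.        ]))]
at 0.1 [ 182.5 -623.3  230.5] [-3.14   0.     0.285] F [0.1 0.1 0.3] w 85.6 q [ 1.22  0.63  0.04  1.52 -0.03  1.   -0.02]
[0.2139, -0.17, -0.0092] -0.665
[0.2871, -0.0455, -0.0] -0.65
[0.2784, 0.0582, 0.0] -0.65
[0.1485, 0.1371, 0.08] -0.656
```

Request:
move_arm --series '[[[0.043, -0.034, -0.002], -0.13], [[0.086, -0.068, -0.004], -0.27], [[0.128, -0.102, -0.006], -0.4], [[0.171, -0.136, -0.008], -0.53], [[0.214, -0.17, -0.009], -0.665]]' --claw 0.6

```text
clock: 0.72
eef_pos: [340.9, -398.4, 239.7]
tool_rot: [-3.14, -0.001, 0.954]
force: [0.4, 0.0, 0.1]
width: 51.5
```

Request:
move_arm --series '[[[0.057, -0.009, 0], -0.13], [[0.115, -0.018, 0], -0.26], [[0.172, -0.027, 0], -0.39], [[0.23, -0.036, 0], -0.52], [[0.287, -0.046, 0], -0.65]]'

```text
clock: 1.35
eef_pos: [469.9, -136.0, 240.0]
tool_rot: [-3.141, -0.002, 1.608]
force: [0.7, 0.5, -0.7]
width: 51.5
```

Request:
move_arm --series '[[[0.056, 0.012, 0], -0.13], [[0.111, 0.023, 0], -0.26], [[0.167, 0.035, 0], -0.39], [[0.223, 0.047, 0], -0.52], [[0.278, 0.058, 0], -0.65]]'

```text
clock: 1.98
eef_pos: [517.5, 145.6, 240.2]
tool_rot: [3.141, -0.001, 2.262]
force: [0.1, 0.2, -1.0]
width: 51.0
```

```bash
python3 - <<'E'
from h import *
shift((533.4,341.7,150,2.906),(533.4,341.7,43,2.906))
E
```

```text
at 1.975 [517.5 145.6 240.2] [ 3.141e+00 -1.000e-03  2.262e+00] F [ 0.1  0.2 -1. ] w 51.0 q [ 0.06  0.51 -0.57  1.81  0.33  0.92  0.03]
[0.1408, 0.1373, 0.0905] -0.644
[-0.0, -0.0, 0.107] 0.0
```

Request:
move_arm --series '[[[0.035, 0.034, 0.023], -0.16], [[0.07, 0.069, 0.045], -0.32], [[0.106, 0.103, 0.068], -0.48], [[0.141, 0.137, 0.09], -0.644], [[0.141, 0.137, 0.09], -0.644]]'

```text
clock: 2.6
eef_pos: [530.2, 345.9, 148.0]
tool_rot: [3.14, -0.006, 2.913]
force: [0.0, -0.3, 0.1]
width: 51.3
```

```bash
python3 - <<'E'
from h import *
shift((533.4,341.7,43,2.906))
t=get_image("top");s=get_image("side")
cv2.imwrite("pics/g1.png",np.hstack([crop(t,170,170,250,250,5),crop(s,240,90,320,170,5)]))
E
```

```text
at 2.6 [530.2 345.9 148. ] [ 3.14  -0.006  2.913] F [ 0.  -0.3  0.1] w 51.3 q [-0.24  0.78 -0.66  1.63  0.56  0.93  0.24]
[-0.0047, -0.0036, 0.105] 0.007
```

View pics/g1.png

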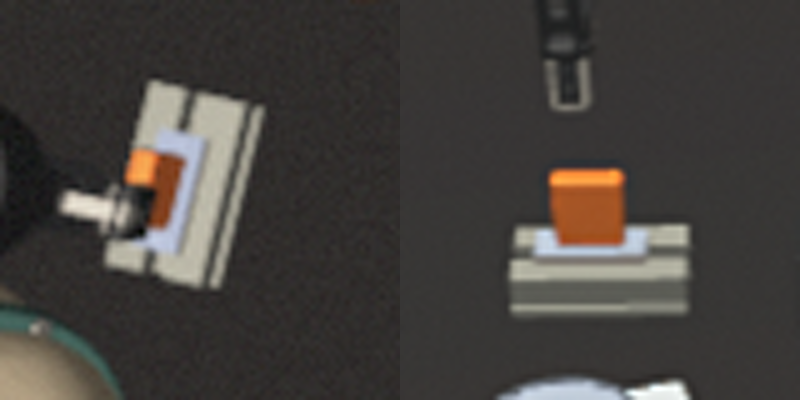

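The gripper is above the handle, with the jaws across its 14 mm side. I'm going down to grip it.

Request:
move_arm --series '[[[-0.0047, -0.0036, 0.03], 0.007], [[-0.0047, -0.0036, 0.06], 0.007], [[-0.0047, -0.0036, 0.09], 0.007], [[-0.0047, -0.0036, 0.105], 0.007], [[-0.0047, -0.0036, 0.105], 0.007]]'

```text
clock: 3.32
eef_pos: [536.1, 335.4, 44.3]
tool_rot: [-3.139, -0.002, 2.898]
force: [0.9, -0.5, 1.2]
width: 51.5
```

Request:
move_arm --series '[[[0, 0, 0], 0], [[0, 0, 0], 0], [[0, 0, 0], 0], [[0, 0, 0], 0], [[0, 0, 0], 0]]' --claw 0.0

```text
clock: 3.95
eef_pos: [537.6, 339.1, 46.2]
tool_rot: [3.136, 0.0, 2.899]
force: [0.8, 4.9, 1.2]
width: 14.0
```

```bash
python3 - <<'E'
from h import *
s=read_state(); p=s["eef_pos"]
shift((p[0],p[1],150,s["tool_rot"][2]))
E
```

```text
at 3.95 [537.6 339.1  46.2] [3.136 0.    2.899] F [0.8 4.9 1.2] w 14.0 q [-0.28  0.9  -0.57  1.69  0.66  0.75  0.16]
[-0.0, 0.0006, -0.1038] 0.0
```

Request:
move_arm --series '[[[0, 0, -0.03], 0], [[0, 0, -0.06], 0], [[0, 0, -0.09], 0], [[0, 0, -0.105], 0], [[0, 0, -0.105], 0]]'

```text
clock: 4.58
eef_pos: [537.9, 338.6, 152.0]
tool_rot: [3.135, 0.001, 2.898]
force: [-0.4, 1.0, -1.8]
width: 13.4
```

```bash
python3 - <<'E'
from h import *
shift((510,220,170,3.04),(476.3,97.1,170,3.04))
t=get_image("top");s=get_image("side")
cv2.imwrite("pics/g2.png",np.hstack([crop(t,160,170,240,250,5),crop(s,240,70,320,150,5)]))
E
```

```text
at 4.575 [537.9 338.6 152. ] [3.135e+00 1.000e-03 2.898e+00] F [-0.4  1.  -1.8] w 13.4 q [-0.22  0.77 -0.66  1.63  0.56  0.93  0.24]
[-0.0015, -0.1217, -0.0187] -0.142
[0.0211, -0.1257, -0.0] 0.0
```

View pics/g2.png

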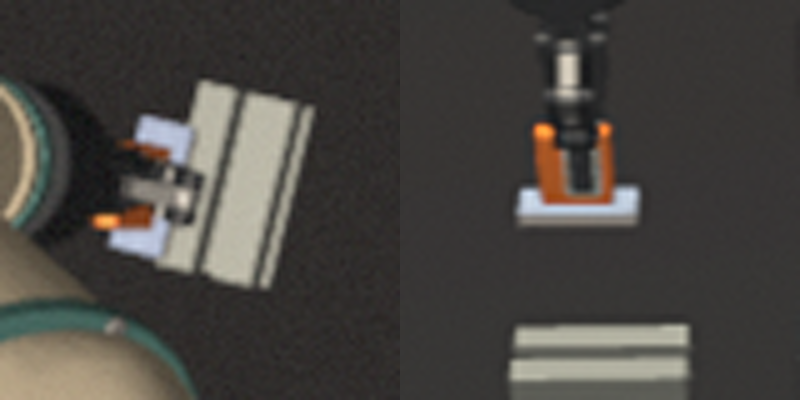

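The spanner is held upright with its bar level, at crop (578,205) in the side view. Next I measure where it sits in the fingers.

```bash
python3 - <<'E'
from h import *
t=cv2.imread("pics/g2.png"); s=t[:,400:]; t=t[:,:400]
st=read_state(); p=st["eef_pos"]; yaw=st["tool_rot"][2]; ux=np.array([np.cos(yaw),np.sin(yaw)]); uy=np.array([np.sin(yaw),-np.cos(yaw)])
zt=p[2]-12.2
for n,im,off in(("top",t,(160,170)),("side",s,(240,70))):
    m=cv2.inRange(cv2.cvtColor(im,cv2.COLOR_BGR2HSV),np.array((105,20,150)),np.array((135,120,255)))
    m=cv2.morphologyEx(m,cv2.MORPH_OPEN,np.ones((9,9))); ys,xs=np.where(m)
    if n=="side": k=ys>170; ys,xs=ys[k],xs[k]
    P=np.array([onz(n,((x+.5)/5-.5+off[0],(y+.5)/5-.5+off[1]),zt)[:2] for x,y in zip(xs,ys)])
    r=cv2.minAreaRect(P.astype(np.float32)); d=P-p[:2]; a,b=d@ux,d@uy
    print(n,len(P),"rect",np.round(r,3) if 0 else r,"along x",np.percentile(a,[0,1,99,100]).round(1),"along y",np.percentile(b,[0,1,99,100]).round(1))
E
```

```text
top 2646 rect ((532.7118530273438, 339.71002197265625), (28.717342376708984, 70.60704040527344), 76.56098175048828) along x [-30.7 -30.1  39.5  40. ] along y [-13.3 -12.8  14.6  15.5]
side 991 rect ((532.8311767578125, 342.9520263671875), (28.56865882873535, 71.61181640625), 76.03578186035156) along x [-30.5 -30.1  40.5  41.1] along y [-10.2 -10.1  18.3  18.4]
```

```bash
python3 - <<'E'
from h import *
shift((510,220,165,3.035),(480.9,95.6,150,3.035))
E
```

```text
at 4.675 [537.  337.7 150.1] [ 3.138e+00 -1.000e-03  2.899e+00] F [-0.3  0.7 -1.9] w 13.3 q [-0.23  0.78 -0.66  1.63  0.56  0.93  0.24]
[-0.0021, -0.1207, -0.0153] -0.136
[0.0157, -0.1268, 0.015] 0.0
```

Request:
move_arm --series '[[[0, -0.04, -0.015], -0.05], [[-0.001, -0.08, -0.015], -0.1], [[-0.002, -0.121, -0.015], -0.136], [[-0.002, -0.121, -0.015], -0.136]]'

```text
clock: 5.18
eef_pos: [508.8, 214.6, 162.8]
tool_rot: [-3.14, -0.004, 3.03]
force: [0.6, 0.6, -2.3]
width: 13.1
```

Request:
move_arm --series '[[[0.005, -0.042, 0.005], 0], [[0.01, -0.084, 0.01], 0], [[0.0157, -0.1268, 0.015], 0], [[0.0157, -0.1268, 0.015], 0], [[0.0157, -0.1268, 0.015], 0]]'

```text
clock: 5.8
eef_pos: [479.4, 91.5, 147.9]
tool_rot: [-3.141, -0.004, 3.031]
force: [0.5, -0.2, -1.6]
width: 13.3
```

```bash
python3 - <<'E'
from h import *
import time
t=get_image("top");s=get_image("side")
shift((480.9,95.6,120,3.035))
cv2.imwrite("pics/g3.png",np.hstack([crop(t,245,190,325,270,5),crop(s,232,105,312,185,5)]))
E
```

```text
at 5.9 [479.5  92.1 148.2] [-3.141e+00 -3.000e-03  3.032e+00] F [-1.6  0.1 -1.4] w 13.1 q [ 0.24  0.62 -0.72  2.03  0.62  0.72  0.59]
[-0.0011, 0.0036, 0.0282] -0.003
```

View pics/g3.png

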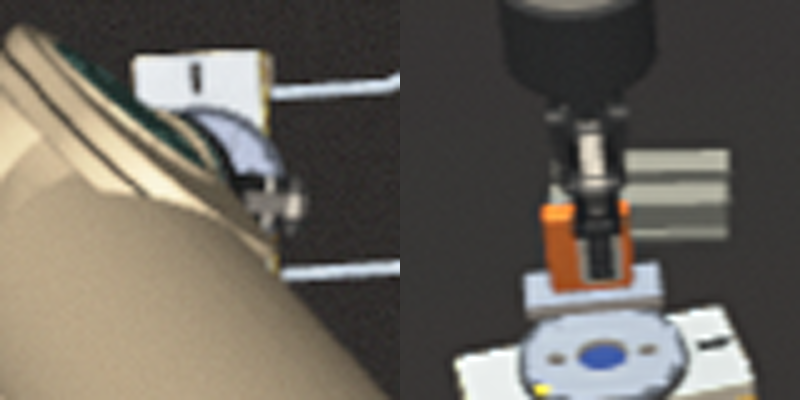

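```bash
cat >> h.py <<'E'
def bar_side(im,zt,roi):
    "bar-top centre from the side view (bias against top view taken off)"
    x0,y0,x1,y1=roi; c=crop(im,x0,y0,x1,y1,5)
    m=cv2.inRange(cv2.cvtColor(c,cv2.COLOR_BGR2HSV),np.array((105,20,150)),np.array((135,120,255)))
    m=cv2.morphologyEx(m,cv2.MORPH_OPEN,np.ones((9,9))); ys,xs=np.where(m)
    P=np.array([onz("side",((x+.5)/5-.5+x0,(y+.5)/5-.5+y0),zt)[:2] for x,y in zip(xs,ys)])
    r=cv2.minAreaRect(P.astype(np.float32)); return np.array(r[0])-(.1,3.2),r
E
python3 - <<'E'
from h import *
s=get_image("side"); st=read_state(); print(st["eef_pos"],st["tool_rot"][2])
print(bar_side(s,st["eef_pos"][2]-12.2,(250,150,372-60,166)))
E
```

```text
[479.45214554  92.07455453 148.21946232] 3.0323186077064737
(array([474.10452881,  91.23910217]), ((474.20452880859375, 94.43910217285156), (29.236406326293945, 70.6917495727539), 83.84868621826172))
```

Request:
move_arm --series '[[[-0.001, 0.004, 0.012], -0.003], [[-0.001, 0.004, 0.024], -0.003], [[-0.001, 0.004, 0.031], -0.003], [[-0.001, 0.004, 0.031], -0.003], [[-0.001, 0.004, 0.031], -0.003]]'

```text
clock: 6.58
eef_pos: [480.8, 96.0, 117.3]
tool_rot: [-3.141, -0.003, 3.035]
force: [0.7, 0.9, -1.4]
width: 13.5
```

```bash
python3 - <<'E'
from h import *
s=get_image("side"); shift((481.1,95.8,106,3.035))
st=read_state(); print(bar_side(s,st["eef_pos"][2]-12.2,(250,150,312,174)))
cv2.imwrite("pics/g4.png",crop(s,242,135,312,195,10))
E
```

```text
at 6.625 [481.   95.9 117.4] [-3.141e+00 -3.000e-03  3.035e+00] F [ 0.6  0.1 -1.6] w 13.4 q [ 0.19  0.67 -0.67  2.05  0.68  0.66  0.53]
[-0.0002, -0.0001, 0.0114] 0.0
(array([479.55045166,  95.46772461]), ((479.65045166015625, 98.667724609375), (33.893028259277344, 80.77717590332031), 75.1561508178711))
```

View pics/g4.png

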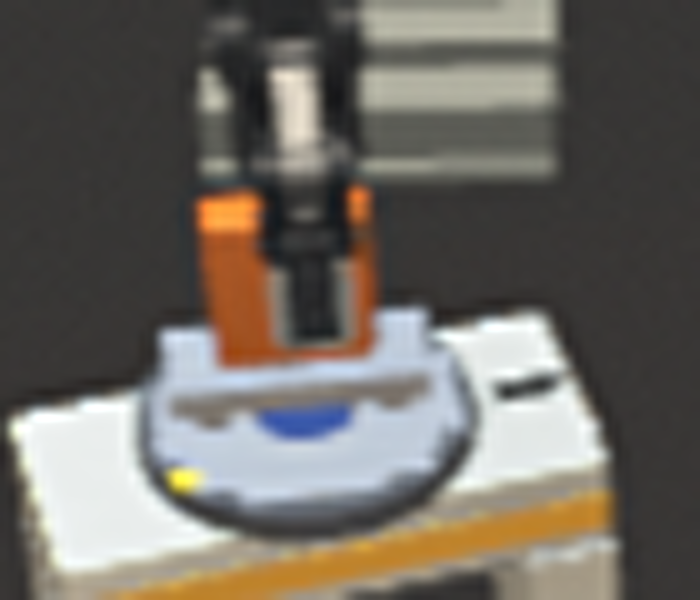

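The two pins are just above the holes, at crop (210,418) and (400,398). I'm lowering the spanner.

Request:
move_arm --series '[[[0, 0, 0.003], 0], [[0, 0, 0.006], 0], [[0, 0, 0.008], 0], [[0, 0, 0.01], 0], [[0, 0, 0.012], 0]]'

```text
clock: 7.25
eef_pos: [481.1, 96.3, 105.4]
tool_rot: [3.141, -0.002, 3.035]
force: [0.7, -0.1, -1.0]
width: 13.4
```

Request:
move_arm --series '[[[0, 0, 0.001], 0], [[0, 0, 0.001], 0], [[0, 0, 0.001], 0]]'

```text
clock: 7.62
eef_pos: [481.2, 96.3, 104.8]
tool_rot: [-3.142, -0.002, 3.035]
force: [-1.7, 1.0, 5.7]
width: 13.8
```

Seated: the tip sits at the holes' depth, with a light upward contact force. Now I turn the ring clockwise, about the spanner's middle.

Request:
move_arm --series '[[[0.0002, -0.0008, -0.0005], 0.17], [[0.0005, -0.0016, -0.0005], 0.34], [[0.0009, -0.0023, -0.0005], 0.51], [[0.0014, -0.0029, -0.0005], 0.68], [[0.0014, -0.0029, -0.0005], 0.68]]'

```text
clock: 8.25
eef_pos: [479.8, 94.5, 105.4]
tool_rot: [3.142, -0.001, 2.358]
force: [1.1, 2.3, -0.9]
width: 13.4
```

```bash
python3 - <<'E'
from h import *
s=get_image("side"); t=get_image("top"); shift()
print(read_state()["torque"])
cv2.imwrite("pics/g5.png",np.hstack([crop(t,245,190,325,270,5),crop(s,242,135,312,195,6.667)]))
E
```

```text
at 8.35 [479.8  94.4 105.4] [ 3.141e+00 -2.000e-03  2.359e+00] F [ 1.4  3.5 -1.5] w 13.1 q [ 0.07  0.64 -0.47  2.06  0.53  0.56  0.  ]
[ 0.74524416 -0.22218402  0.04695953]
```

View pics/g5.png

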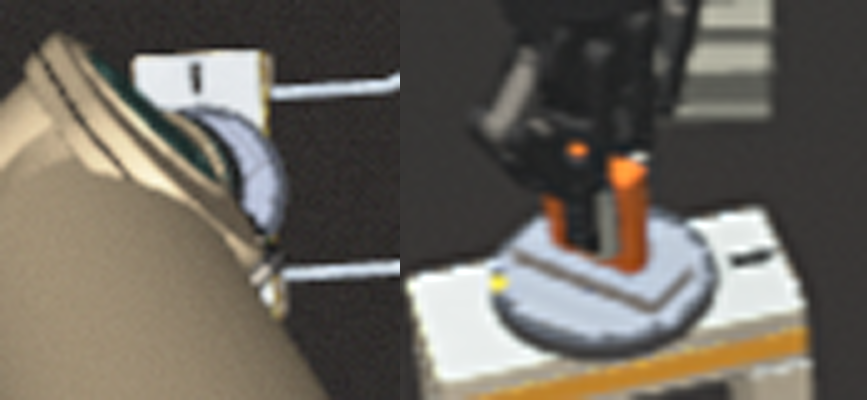

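The bar is flat on the ring and the dot has moved clockwise, now at the ring's left edge at crop (498,284). I keep turning.

Request:
move_arm --series '[[[0.0002, -0.0008, 0], 0.17], [[0.0005, -0.0016, 0], 0.34], [[0.0009, -0.0023, 0], 0.51], [[0.0014, -0.0029, 0], 0.68], [[0.0021, -0.0034, 0], 0.85]]'

```text
clock: 8.98
eef_pos: [475.9, 93.5, 105.3]
tool_rot: [-3.14, -0.001, 1.507]
force: [0.3, 1.7, -1.7]
width: 13.4
```

Request:
move_arm --series '[[[0.0002, -0.0008, 0], 0.17], [[0.0005, -0.0016, 0], 0.34], [[0.0009, -0.0023, 0], 0.51], [[0.0014, -0.0029, 0], 0.68], [[0.0014, -0.0029, 0], 0.68]]'

```text
clock: 9.6
eef_pos: [472.4, 94.8, 105.1]
tool_rot: [-3.139, 0.002, 0.83]
force: [0.2, 0.9, -1.9]
width: 13.2
```

```bash
cat >> h.py <<'E'
C=np.array([476.3,97.1])
def dot():
    for n,roi in(("side",(242,160,312,195)),("top",(262,203,308,253))):
        im=get_image(n)
        for b in blobs(im,(20,90,120),(36,255,255),2,roi)[:4]:
            d=onz(n,b[1],86)[:2]-C
            if 36<np.hypot(*d)<50: print(n,"dot",b[0],b[1],"r",np.hypot(*d).round(1),"ang",np.arctan2(d[1],d[0]).round(3))
E
python3 - <<'E'
from h import *
dot(); shift()
s=read_state(); y=s["tool_rot"][2]; print("TCP in ring frame",(C-s["eef_pos"][:2])@np.array([np.cos(y),np.sin(y)]),(C-s["eef_pos"][:2])@np.array([np.sin(y),-np.cos(y)]),s["torque"])
E
```

```text
at 9.7 [472.4  94.8 105.1] [-3.139e+00  1.000e-03  8.300e-01] F [-0.6  1.8 -1.5] w 13.4 q [-0.22  0.6  -0.05  2.09  0.06  0.46 -1.05]
TCP in ring frame 4.347383307306815 1.292031656177325 [0.23423652 0.04442243 0.07389875]
```

Request:
move_arm --series '[[[0.0002, -0.0008, 0], 0.17], [[0.0005, -0.0016, 0], 0.34], [[0.0009, -0.0023, 0], 0.51], [[0.0014, -0.0029, 0], 0.68], [[0.0021, -0.0034, 0], 0.85]]'

```text
clock: 10.32
eef_pos: [471.0, 99.3, 105.1]
tool_rot: [-3.14, 0.004, -0.021]
force: [-0.3, 3.0, -0.8]
width: 13.8
```

Request:
move_arm --series '[[[0.0002, -0.0008, 0], 0.15], [[0.0004, -0.0013, 0], 0.28], [[0.0006, -0.0017, 0], 0.38], [[0.0006, -0.0019, 0], 0.42], [[0.0006, -0.0019, 0], 0.42]]'

```text
clock: 10.95
eef_pos: [471.7, 101.6, 105.1]
tool_rot: [-3.141, 0.005, -0.438]
force: [1.7, 3.8, -0.9]
width: 13.2
```

```bash
python3 - <<'E'
from h import *
dot(); shift()
s=read_state(); y=s["tool_rot"][2]; print("TCP in ring frame",(C-s["eef_pos"][:2])@np.array([np.cos(y),np.sin(y)]),(C-s["eef_pos"][:2])@np.array([np.sin(y),-np.cos(y)]),s["torque"])
E
```

```text
side dot 3 [286. 170.] r 43.8 ang 0.331
top dot 3 [280.33 212.33] r 43.8 ang 0.281
at 11.05 [471.8 101.6 105.1] [-3.141  0.005 -0.439] F [ 1.   4.1 -1.3] w 13.4 q [-0.47  0.62  0.3   2.09 -0.38  0.48 -1.89]
TCP in ring frame 6.0264753788068415 2.1850755962065707 [ 0.83692277 -0.31827961  0.10438165]
```

Request:
move_arm --series '[[[0.0008, 0.0002, 0], 0.1], [[0.0011, 0, 0], 0.2], [[0.0013, -0.0004, 0], 0.3], [[0.0014, -0.0008, 0], 0.4], [[0.0014, -0.0008, 0], 0.4]]'

```text
clock: 11.68
eef_pos: [473.5, 101.6, 105.2]
tool_rot: [3.14, 0.004, -0.832]
force: [1.1, 1.0, 1.0]
width: 13.5
```

```bash
python3 - <<'E'
from h import *
dot(); shift()
s=read_state(); y=s["tool_rot"][2]; print("TCP in ring frame",(C-s["eef_pos"][:2])@np.array([np.cos(y),np.sin(y)]),(C-s["eef_pos"][:2])@np.array([np.sin(y),-np.cos(y)]),s["torque"])
E
```

```text
side dot 5 [287.4 172.2] r 43.4 ang 0.085
top dot 3 [284. 212.] r 43.0 ang 0.047
at 11.775 [473.5 101.6 105.2] [ 3.14   0.004 -0.834] F [1. 1. 1.] w 13.3 q [-0.54  0.64  0.41  2.09 -0.51  0.51 -2.16]
TCP in ring frame 5.198572031236108 0.9602113626413701 [ 0.00355808 -0.3216024   1.92049809]
```

Request:
move_arm --series '[[[0, 0, 0], -0.04], [[0, 0, 0], -0.07], [[0, 0, 0], -0.07], [[0, 0, 0], -0.07]]'

```text
clock: 12.28
eef_pos: [474.2, 100.9, 105.2]
tool_rot: [3.141, 0.003, -0.764]
force: [4.1, -3.0, -2.3]
width: 13.4
```

```bash
python3 - <<'E'
from h import *
dot(); shift()
print(read_state()["torque"])
E
```

```text
side dot 5 [287.4 172.2] r 43.4 ang 0.085
top dot 3 [284. 212.] r 43.0 ang 0.047
at 12.375 [474.2 100.9 105.2] [ 3.141e+00  3.000e-03 -7.640e-01] F [ 4.2 -2.8 -4.6] w 13.2 q [-0.53  0.64  0.39  2.09 -0.49  0.51 -2.11]
[-0.57579744 -0.98955166  2.04656641]
```

Request:
move_arm --series '[[[-0.0003, 0.0003, 0], -0.04], [[-0.0003, 0.0005, 0], -0.06], [[-0.0003, 0.0005, 0], -0.06]]'

```text
clock: 12.75
eef_pos: [474.1, 100.8, 105.2]
tool_rot: [-3.141, 0.002, -0.707]
force: [5.7, -1.5, -5.5]
width: 13.5
```

```bash
python3 - <<'E'
from h import *
dot(); shift()
print(read_state()["torque"])
E
```

```text
side dot 3 [287.33 171.67] r 43.9 ang 0.138
top dot 3 [284. 212.] r 43.0 ang 0.047
at 12.85 [474.1 100.8 105.2] [-3.141e+00  2.000e-03 -7.070e-01] F [ 5.6 -0.7 -5.2] w 13.1 q [-0.52  0.63  0.37  2.09 -0.47  0.5  -2.07]
[-0.15278626 -1.18696942  0.75112991]
```

Request:
move_arm --series '[[[0, 0, -0.006], 0], [[0, 0, -0.014], 0], [[0, 0, -0.03], 0], [[0, 0, -0.05], 0], [[0, 0, -0.05], 0]]'

```text
clock: 13.48
eef_pos: [473.4, 101.0, 156.1]
tool_rot: [-3.14, 0.004, -0.71]
force: [0.2, -0.7, -1.8]
width: 13.3
```

```bash
python3 - <<'E'
from h import *
dot(); shift()
print(read_state()["torque"])
s=get_image("side"); t=get_image("top")
cv2.imwrite("pics/g6.png",np.hstack([crop(t,245,190,325,270,5),crop(s,242,135,312,195,6.667)]))
E
```

```text
side dot 3 [287.33 171.67] r 43.9 ang 0.138
top dot 3 [284. 212.] r 43.0 ang 0.047
at 13.575 [472.9 100.9 154.9] [ 3.141  0.004 -0.709] F [ 0.5 -0.  -1.7] w 13.3 q [-0.57  0.55  0.45  2.06 -0.41  0.62 -2.12]
[ 0.03877551 -0.04513022 -0.07369143]
```

View pics/g6.png

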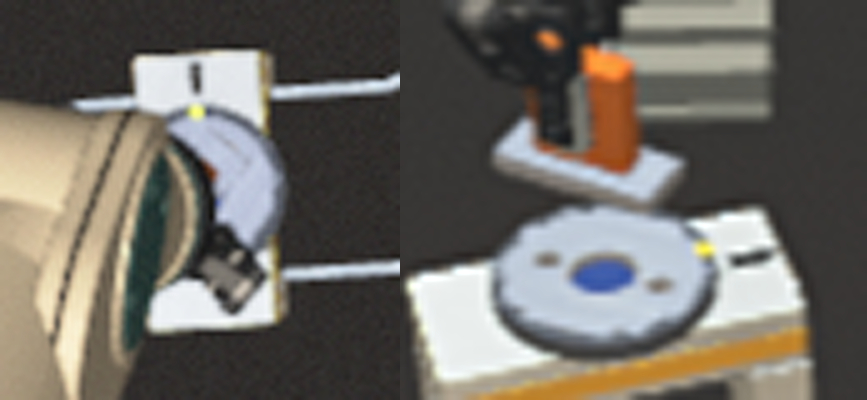

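The dot now meets the pointer to within a pixel or so, at crop (703,248) against the pointer at (750,258). I'll carry the spanner over its stand and measure the uncovered ring more exactly before letting go of the spanner.

```bash
python3 - <<'E'
from h import *
shift((505,220,165,-0.45),(529.1,343.8,150,-0.24))
E
```

```text
at 13.675 [473.  100.7 154.5] [ 3.141  0.004 -0.708] F [-0.1  0.7 -1.4] w 13.6 q [-0.57  0.55  0.45  2.06 -0.41  0.62 -2.12]
[-0.0533, -0.1114, -0.0104] -0.258
[-0.0321, -0.122, 0.015] -0.21
```

Request:
move_arm --series '[[[-0.018, -0.037, -0.01], -0.09], [[-0.036, -0.074, -0.01], -0.18], [[-0.053, -0.111, -0.01], -0.258], [[-0.053, -0.111, -0.01], -0.258]]'

```text
clock: 14.18
eef_pos: [504.6, 223.6, 163.4]
tool_rot: [-3.14, 0.006, -0.445]
force: [-0.9, -0.5, -2.4]
width: 13.5
```

Request:
move_arm --series '[[[-0.011, -0.041, 0.005], -0.07], [[-0.022, -0.082, 0.01], -0.14], [[-0.032, -0.122, 0.015], -0.21], [[-0.032, -0.122, 0.015], -0.21], [[-0.032, -0.122, 0.015], -0.21]]'

```text
clock: 14.8
eef_pos: [527.6, 345.5, 147.8]
tool_rot: [3.141, 0.007, -0.237]
force: [1.0, -0.3, -1.6]
width: 13.5
```

```bash
cat >> h.py <<'E'
def wc(im,roi,f):
    x0,y0,x1,y1=roi; w=f(im[y0:y1,x0:x1].astype(float)); ys,xs=np.mgrid[y0:y1,x0:x1]
    return np.array([(w*xs).sum(),(w*ys).sum()])/w.sum()
ang=lambda d:round(float(np.arctan2(d[1],d[0])),3)
E
python3 - <<'E'
from h import *
s=get_image("side"); t=get_image("top"); shift()
cv2.imwrite("pics/s7.png",s);cv2.imwrite("pics/t7.png",t)
t0=cv2.imread("pics/top0.png")
ye=lambda im:np.clip(np.minimum(im[...,1],im[...,2])-im[...,0]-25,0,None)
dk=lambda im:np.clip(130-im.max(2),0,None)
c=C
for n,im,dr,pr in(("top",t,(278,208,291,216),(279,199,289,210)),("side",s,(282,167,292,178),(288,170,303,177)),("top",t0,(288,236,298,246),None)):
    d=wc(im,dr,ye); D=onz(n,d,86)[:2]-c; print(n,"dot",d.round(2),np.hypot(*D).round(1),ang(D))
    if pr: p=wc(im,pr,dk); P=onz(n,p,76)[:2]-c; print(" pointer",p.round(2),np.hypot(*P).round(1),ang(P))
for n,im in(("top",t),("side",s)):
    m=cv2.inRange(im.max(2),0,150); x0,y0,x1,y1=(268,210,302,247) if n=="top" else (255,168,288,185)
    nn,l,st,ce=cv2.connectedComponentsWithStats(m[y0:y1,x0:x1]); print(n,[(st[i,4],(ce[i]+(x0,y0)).round(1).tolist(),onz(n,ce[i]+(x0,y0),84)[:2].round(1).tolist()) for i in range(1,nn) if st[i,4]<40])
cv2.imwrite("pics/g7.png",np.hstack([crop(t,235,185,325,275,4.4),crop(t,160,170,250,260,4.4)]))
E
```

```text
at 14.9 [528.1 345.2 148.5] [-3.141  0.006 -0.238] F [-0.  -1.2 -1.2] w 13.5 q [-0.82  0.72  0.34  1.66 -0.31  0.82 -2.15]
top dot [283.81 211.84] 43.5 0.059
 pointer [283.02 200.5 ] 75.4 0.083
side dot [287.22 171.89] 43.3 0.12
 pointer [299.58 172.5 ] 77.8 0.08
top dot [292.99 240.98] 42.8 -2.583
top [(np.int32(9), [290.0, 220.0], [497.3, 82.9]), (np.int32(11), [279.5, 235.4], [455.3, 111.6])]
side [(np.int32(28), [257.4, 169.8], [441.6, 135.3]), (np.int32(3), [285.0, 169.0], [516.2, 118.9]), (np.int32(6), [264.0, 173.5], [456.7, 114.2]), (np.int32(16), [271.8, 174.0], [477.1, 106.5]), (np.int32(25), [258.9, 182.0], [437.5, 81.4]), (np.int32(4), [280.5, 177.5], [497.3, 85.5]), (np.int32(24), [284.2, 182.2], [503.3, 63.0])]
```

View pics/g7.png

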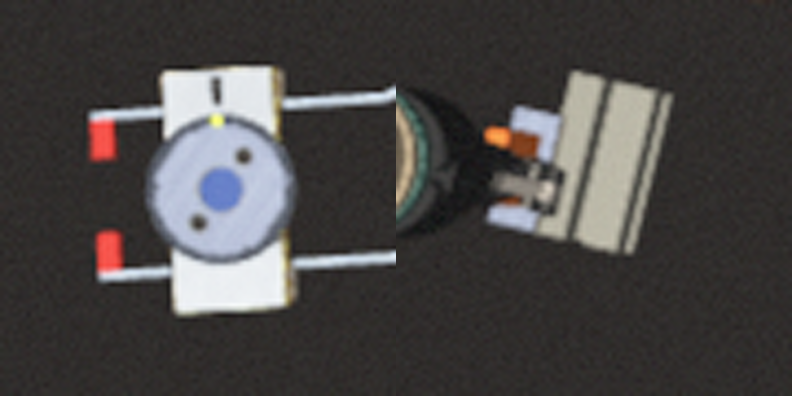

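The top view shows the ring clear, with the dot at (217,121) right under the pointer at (216,90). The spanner is held level above the stand. I check the pointer direction more carefully.

```bash
python3 - <<'E'
from h import *
t=cv2.imread("pics/t7.png")
dk=lambda im:np.clip(150-im.max(2),0,None)
p=wc(t,(280,203,288,209),dk); P=onz("top",p,76)[:2]-C; print("pointer",p,np.hypot(*P),ang(P))
# head top plate: pixels near-white
hs=cv2.cvtColor(t,cv2.COLOR_BGR2HSV)
m=cv2.inRange(hs,np.array((0,0,225)),np.array((180,18,255))); m[:198]=0;m[260:]=0;m[:,:268]=0;m[:,302:]=0
ys,xs=np.where(m); W=np.array([onz("top",(x,y),76)[:2] for x,y in zip(xs,ys)]).astype(np.float32)
r=cv2.minAreaRect(W); print("head",r,np.radians(r[2]))
for i in range(199,209): print(i,t[i,268:302].max(1).tolist()) if i in(202,) else 0
# reds & rails
for b in blobs(t,(0,150,100),(8,255,255),10,(250,200,272,255)): print("red",b[1],onz("top",b[1],11)[:2])
m=cv2.inRange(t.max(2),110,255)
E=[]
for side,(y0,y1) in(("hi",(200,216)),("lo",(236,256))):
  L=[]
  for x in list(range(304,318)):
    w=np.clip(t[y0:y1,x].max(1).astype(float)-80,0,None); L.append(onz("top",(x,(w*np.arange(y0,y1)).sum()/w.sum()),10)[:2])
  L=np.array(L); f=np.polyfit(L[:,1],L[:,0],1); print("rail",side,"yaw",round(-f[0],4),"x at y=97",np.polyval(f,97.1).round(1),"resid",(L[:,0]-np.polyval(f,L[:,1])).std().round(2)); E.append(f)
# spanner bar in hand
st=read_state(); p=st["eef_pos"]; yaw=st["tool_rot"][2]; zt=p[2]-12.2; x0,y0=160,170
c=crop(t,160,170,250,260,5); mm=cv2.inRange(cv2.cvtColor(c,cv2.COLOR_BGR2HSV),np.array((105,20,150)),np.array((135,120,255)))
mm=cv2.morphologyEx(mm,cv2.MORPH_OPEN,np.ones((9,9))); ys,xs=np.where(mm)
P=np.array([onz("top",((x+.5)/5-.5+x0,(y+.5)/5-.5+y0),zt)[:2] for x,y in zip(xs,ys)]); d=P-p[:2]
print("bar",cv2.minAreaRect(P.astype(np.float32)),"x",np.percentile(d@[np.cos(yaw),np.sin(yaw)],[0,1,99,100]).round(1),"y",np.percentile(d@[np.sin(yaw),-np.cos(yaw)],[0,1,99,100]).round(1),p,yaw)
E
```

```text
pointer [283.79157895 205.09052632] 62.4865764736815 0.065
head ((476.0423889160156, 96.46791076660156), (147.20603942871094, 65.3075942993164), 3.0292274951934814) 0.05286999358306695
202 [46, 51, 48, 130, 217, 236, 235, 235, 235, 233, 233, 233, 236, 234, 220, 181, 175, 215, 236, 236, 235, 236, 235, 237, 234, 237, 237, 232, 192, 151, 152, 101, 47, 50]
red [257.89 216.75] [507.03613245 187.19778164]
red [259.53 241.24] [434.8852183  182.00043648]
rail hi yaw 0.0613 x at y=97 530.0 resid 0.16
rail lo yaw 0.0547 x at y=97 423.3 resid 0.1
bar ((530.2863159179688, 343.1111755371094), (28.63532257080078, 70.48163604736328), 76.96656799316406) x [-32.6 -32.2  37.2  37.8] y [-13.1 -12.3  15.2  15.7] [528.13883409 345.18920718 148.49597528] -0.2376854792006562
```

The dot agrees with the rail and pointer direction within about 0.01 rad, and the stop was felt at 1.9 N·m, so the ring is home. I'm setting the spanner into its stand.

```bash
python3 - <<'E'
from h import *
shift((531.2,343.8,60,-0.246),(531.2,343.8,46,-0.246))
E
```

```text
at 14.9 [528.1 345.2 148.5] [-3.141  0.006 -0.238] F [-0.  -1.2 -1.2] w 13.5 q [-0.82  0.72  0.34  1.66 -0.31  0.82 -2.15]
[0.0038, 0.0007, 0.0885] 0.008
[0.0, -0.0, 0.014] 0.0
```

Request:
move_arm --series '[[[0.0038, 0.0007, 0.03], 0.008], [[0.0038, 0.0007, 0.06], 0.008], [[0.0038, 0.0007, 0.085], 0.008], [[0.0038, 0.0007, 0.0885], 0.008], [[0.0038, 0.0007, 0.0885], 0.008]]'

```text
clock: 15.52
eef_pos: [531.8, 343.1, 60.7]
tool_rot: [-3.141, 0.005, -0.247]
force: [0.3, 0.7, -1.8]
width: 13.2
```

```bash
python3 - <<'E'
from h import *
shift((531.2,343.8,46,-0.246))
E
```

```text
at 15.525 [531.8 343.1  60.7] [-3.141  0.005 -0.247] F [ 0.3  0.7 -1.8] w 13.2 q [-0.79  0.84  0.29  1.7  -0.36  0.66 -2.11]
[-0.0006, -0.0005, 0.0147] -0.001
```

Request:
move_arm --series '[[[-0.0005, -0.0005, 0.005], 0], [[-0.0005, -0.0005, 0.01], 0], [[-0.0005, -0.0005, 0.0135], 0], [[-0.0005, -0.0005, 0.015], 0], [[-0.0005, -0.0005, 0.015], 0]]'

```text
clock: 16.15
eef_pos: [531.3, 343.7, 45.5]
tool_rot: [-3.141, 0.006, -0.247]
force: [0.5, 1.0, -1.7]
width: 13.3
```

Request:
move_arm --series '[[[0, 0, 0.0005], 0], [[0, 0, 0.001], 0], [[0, 0, 0.0015], 0], [[0, 0, 0.0015], 0]]'

```text
clock: 16.65
eef_pos: [531.3, 343.8, 44.8]
tool_rot: [-3.141, 0.005, -0.247]
force: [-1.9, -1.0, 5.6]
width: 13.3
```

Request:
move_arm --series '[[[0, 0, 0], 0], [[0, 0, 0], 0], [[0, 0, 0], 0], [[0, 0, 0], 0]]' --claw 0.5

```text
clock: 17.15
eef_pos: [531.3, 343.8, 44.7]
tool_rot: [-3.141, 0.006, -0.247]
force: [-0.2, -0.1, 0.0]
width: 42.5
```

Request:
move_arm --series '[[[0, 0, -0.03], 0], [[0, 0, -0.08], 0], [[0, 0, -0.13], 0], [[0, 0, -0.17], 0], [[0, 0, -0.17], 0]]'

```text
clock: 17.77
eef_pos: [534.4, 344.4, 218.4]
tool_rot: [-3.135, 0.0, -0.247]
force: [0.7, -0.1, -0.3]
width: 42.6
```

```bash
python3 - <<'E'
from h import *
s=get_image("side"); t=get_image("top"); shift()
cv2.imwrite("pics/s8.png",s);cv2.imwrite("pics/t8.png",t)
# cassettes and tray now
for nm,roi in(("c1",(330,150,360,186)),("c2",(388,150,412,190))): print(nm,"rib",pca(t,(100,130,60),(125,255,255),roi,32)); print(nm,"base",pca(t,(0,0,120),(180,255,255),roi,8))
print("tray",pca(t,(90,5,120),(140,60,255),(338,200,399,246),10))
print("handle",pca(t,(20,130,120),(35,255,255),(405,205,420,230),36))
print("spanner side",[(b[0],b[1],tri) if 0 else (b[0],b[1]) for b in blobs(s,(3,150,200),(18,255,255),5,(262,100,300,155))[:2]])
cv2.imwrite("pics/g8.png",np.hstack([crop(t,320,140,430,250,3.6),crop(s,240,90,350,200,3.6)]))
E
```

```text
at 17.875 [531.9 343.5 214.6] [-3.141  0.006 -0.247] F [-0.7 -1.  -0.2] w 42.7 q [-0.84  0.65  0.38  1.59 -0.28  0.96 -2.18]
c1 rib (46, array([648.1, -67.9]), 'ang', -0.037, 'L,W', array([48.4,  7.8]), 'rect', array([649.9, -67.6]), array([ 5.8, 46.6]), np.float64(1.564))
c1 base (401, array([650.2, -68.2]), 'ang', -0.016, 'L,W', array([79.8, 44. ]), 'rect', array([650.4, -68.1]), array([41.5, 77.5]), np.float64(1.563))
c2 rib (64, array([ 641.2, -224.9]), 'ang', 0.037, 'L,W', array([47.4, 11.3]), 'rect', array([ 640. , -224.8]), array([46.6, 11. ]), np.float64(0.057))
c2 base (395, array([ 642.5, -227.4]), 'ang', 0.001, 'L,W', array([78.6, 43.3]), 'rect', array([ 642.1, -227.3]), array([79.6, 43.5]), np.float64(0.031))
tray (1908, array([ 490.3, -139.3]), 'ang', -1.458, 'L,W', array([165.2,  98.2]), 'rect', array([ 490.6, -141.8]), array([ 98.9, 171.2]), np.float64(0.111))
handle (50, array([ 503.1, -260.4]), 'ang', 0.115, 'L,W', array([50.4, 17.9]), 'rect', array([ 503.1, -260.6]), array([43.9, 14.4]), np.float64(0.095))
spanner side [(28, array([276.5, 125.5]))]
```

View pics/g8.png

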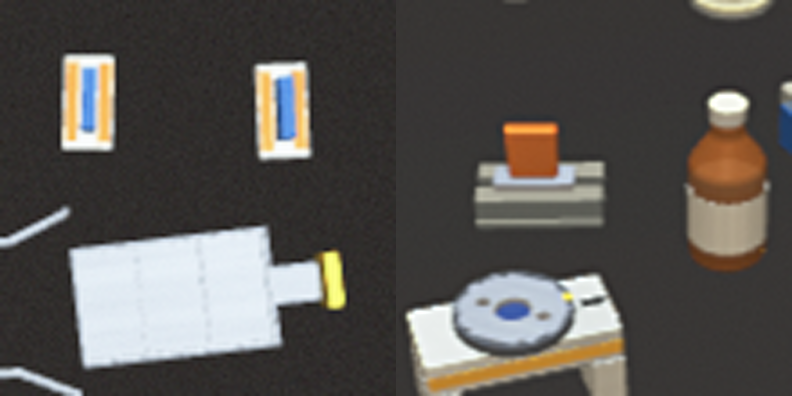

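The spanner stands upright in its stand at (530,140) in the right half, and the dot sits at the pointer. Both cassettes and the tray are unmoved. On to cassette 1, with the tray corners measured on the way.

```bash
python3 - <<'E'
from h import *
t=cv2.imread("pics/t8.png")
m=cv2.inRange(cv2.cvtColor(t,cv2.COLOR_BGR2HSV),np.array((90,3,110)),np.array((140,70,255))); k=np.zeros_like(m); k[200:248,336:412]=m[200:248,336:412]
k=cv2.morphologyEx(k,cv2.MORPH_OPEN,np.ones((15,15))); c=max(cv2.findContours(k,cv2.RETR_EXTERNAL,cv2.CHAIN_APPROX_NONE)[0],key=len).reshape(-1,2)
P=np.array([onz("top",p,9)[:2] for p in c]).astype(np.float32); r=cv2.minAreaRect(P); print(r,np.radians(r[2]),cv2.contourArea(P))
print("moments c",P.mean(0))
shift((600,140,215,-.12),(650.3,-68.2,100,-.01),(650.3,-68.2,12,-.01))
E
```

```text
((490.260498046875, -138.8021240234375), (98.90899658203125, 165.35073852539062), 6.2040934562683105) 0.10828185791331685 15138.031227236672
moments c [ 490.30884 -138.72058]
at 17.875 [531.9 343.5 214.6] [-3.141  0.006 -0.247] F [-0.7 -1.  -0.2] w 42.7 q [-0.84  0.65  0.38  1.59 -0.28  0.96 -2.18]
[0.1158, 0.1807, -0.0012] -0.127
[0.0749, 0.2007, 0.115] -0.11
[0.0, -0.0, 0.088] 0.0
```

Request:
move_arm --series '[[[0.03, 0.045, 0], -0.03], [[0.058, 0.09, 0], -0.06], [[0.087, 0.136, 0], -0.09], [[0.116, 0.181, 0], -0.127], [[0.116, 0.181, 0], -0.127]]' --claw 0.4

```text
clock: 18.5
eef_pos: [600.7, 132.4, 212.4]
tool_rot: [3.139, 0.007, -0.129]
force: [0.6, 0.9, 0.1]
width: 33.9
```

Request:
move_arm --series '[[[0.02, 0.05, 0.03], -0.03], [[0.04, 0.1, 0.06], -0.06], [[0.06, 0.15, 0.09], -0.09], [[0.075, 0.2, 0.115], -0.11], [[0.075, 0.2, 0.115], -0.11]]'

```text
clock: 19.12
eef_pos: [645.5, -82.5, 93.5]
tool_rot: [3.136, 0.014, -0.028]
force: [-0.7, 0.7, 0.8]
width: 34.2
```

```bash
python3 - <<'E'
from h import *
s=get_image("side"); t=get_image("top")
for b in blobs(s,(100,130,60),(125,255,255),60,(320,200,400,300))[:4]: print("side rib",b[0],b[1],onz("side",b[1],20).round(1))
shift((650.3,-68.2,12,-.01))
E
```

```text
side rib 187 [365.59 267.03] [ 642.7 -223.3   20. ]
side rib 163 [349.96 221.56] [651.1 -64.   20. ]
at 19.225 [647.3 -75.3  95.6] [ 3.141  0.01  -0.02 ] F [-0.3  1.9 -0.6] w 34.2 q [-0.07  0.81  0.24  1.62 -0.25  0.76 -1.3 ]
[0.0037, -0.0072, 0.0835] -0.01
```

Request:
move_arm --series '[[[0.0037, -0.0072, 0.02], -0.01], [[0.0037, -0.0072, 0.04], -0.01], [[0.0037, -0.0072, 0.05], -0.01], [[0.0037, -0.0072, 0.05], -0.01]]'

```text
clock: 19.73
eef_pos: [649.7, -67.8, 44.2]
tool_rot: [3.141, 0.013, -0.01]
force: [0.8, -0.5, 0.8]
width: 33.9
```

```bash
python3 - <<'E'
from h import *
shift((650.3,-68.2,12,-.01))
E
```

```text
at 19.725 [649.7 -67.8  44.2] [ 3.141  0.013 -0.01 ] F [ 0.8 -0.5  0.8] w 33.9 q [-0.07  0.88  0.22  1.63 -0.27  0.67 -1.29]
[0.001, 0.0003, 0.0322] 0.0
```

Request:
move_arm --series '[[[0.001, 0, 0.012], 0], [[0.001, 0, 0.022], 0], [[0.001, 0, 0.029], 0], [[0.001, 0, 0.032], 0], [[0.001, 0, 0.032], 0]]'

```text
clock: 20.35
eef_pos: [650.3, -68.0, 12.0]
tool_rot: [3.141, 0.013, -0.01]
force: [-0.2, -0.3, 0.0]
width: 34.2
```

Request:
move_arm --series '[[[0, 0, 0], 0], [[0, 0, 0], 0], [[0, 0, 0], 0], [[0, 0, 0], 0]]' --claw 0.0

```text
clock: 20.85
eef_pos: [650.7, -68.1, 12.6]
tool_rot: [3.14, 0.012, -0.01]
force: [-0.9, -0.5, 4.7]
width: 10.7
```

```bash
python3 - <<'E'
from h import *
s=read_state();p=s["eef_pos"]
shift((p[0],p[1],80,-.01),(570,-80,80,.05),(484.4,-86.6,60,.108))
E
```

```text
at 20.85 [650.7 -68.1  12.6] [ 3.14   0.012 -0.01 ] F [-0.9 -0.5  4.7] w 10.7 q [-0.06  0.93  0.2   1.63 -0.28  0.62 -1.29]
[-0.0008, 0.0001, -0.0674] 0.0
[-0.0806, 0.0127, 0.0] -0.06
[-0.0858, 0.0023, 0.02] -0.058
```

Request:
move_arm --series '[[[0, 0, -0.02], 0], [[0, 0, -0.045], 0], [[0, 0, -0.067], 0], [[0, 0, -0.067], 0]]'

```text
clock: 21.35
eef_pos: [653.2, -68.2, 82.2]
tool_rot: [3.14, 0.007, -0.01]
force: [-0.1, 0.6, -0.8]
width: 10.4
```

Request:
move_arm --series '[[[-0.04, 0.006, 0], -0.03], [[-0.08, 0.013, 0], -0.06], [[-0.08, 0.013, 0], -0.06]]'

```text
clock: 21.72
eef_pos: [568.4, -81.2, 82.1]
tool_rot: [3.141, 0.014, 0.048]
force: [0.9, 0.4, -1.3]
width: 10.5
```

```bash
python3 - <<'E'
from h import *
shift((484.4,-86.6,60,.108))
t=get_image("top");s=get_image("side")
for b in blobs(t,(100,130,60),(125,255,255),8,(330,140,420,240))[:4]: print("top rib",b[0],b[1])
print(pca(t,(100,130,60),(125,255,255),(388,150,412,190),32))
E
```

```text
at 21.725 [568.4 -81.2  82.1] [3.141 0.014 0.048] F [ 0.9  0.4 -1.3] w 10.5 q [-0.04  0.74  0.2   1.85 -0.24  0.59 -1.21]
[-0.0839, 0.0013, 0.0233] -0.06
top rib 63 [398.68 169.48]
(63, array([ 641.4, -225. ]), 'ang', 0.043, 'L,W', array([47.4, 11.1]), 'rect', array([ 640. , -224.9]), array([46.6, 10.8]), np.float64(0.057))
```

Request:
move_arm --series '[[[-0.04, 0.001, 0.01], -0.03], [[-0.084, 0.0013, 0.023], -0.06], [[-0.084, 0.0013, 0.023], -0.06], [[-0.084, 0.0013, 0.023], -0.06]]'

```text
clock: 22.32
eef_pos: [491.2, -85.8, 60.2]
tool_rot: [3.141, 0.005, 0.11]
force: [0.9, -0.0, -0.1]
width: 10.6
```

```bash
python3 - <<'E'
from h import *
shift((484.4,-86.6,17,.108))
t=get_image("top");s=get_image("side")
cv2.imwrite("pics/g9.png",np.hstack([crop(t,320,150,430,250,3.6),crop(s,250,195,360,295,3.6)]))
E
```

```text
at 22.325 [491.2 -85.8  60.2] [3.141 0.005 0.11 ] F [ 0.9 -0.  -0.1] w 10.6 q [ 0.02  0.7   0.14  2.07 -0.24  0.39 -1.11]
[-0.0067, -0.0, 0.0433] 0.002
```

View pics/g9.png

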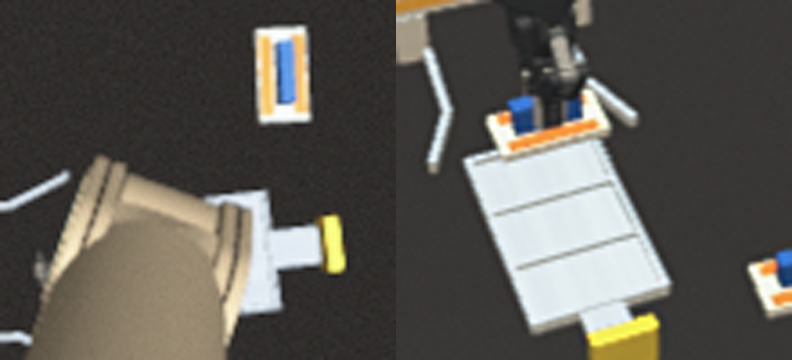

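The cassette is held level above the front pocket and parallel to it, at crop (550,125). I'm lowering it.

Request:
move_arm --series '[[[-0.0067, 0, 0.01], 0.002], [[-0.0067, 0, 0.02], 0.002], [[-0.0067, 0, 0.025], 0.002], [[-0.0067, 0, 0.025], 0.002]]'

```text
clock: 22.92
eef_pos: [484.4, -86.5, 34.8]
tool_rot: [3.141, 0.006, 0.108]
force: [-0.7, 0.4, 0.2]
width: 10.6
```

```bash
python3 - <<'E'
from h import *
shift((484.4,-86.6,17,.108))
E
```

```text
at 22.925 [484.4 -86.5  34.8] [3.141 0.006 0.108] F [-0.7  0.4  0.2] w 10.6 q [ 0.04  0.75  0.12  2.1  -0.25  0.32 -1.1 ]
[0.0001, 0.0001, 0.0178] 0.0
```

Request:
move_arm --series '[[[0, 0, 0.007], 0], [[0, 0, 0.013], 0], [[0, 0, 0.017], 0], [[0, 0, 0.018], 0], [[0, 0, 0.018], 0]]'

```text
clock: 23.55
eef_pos: [484.2, -86.6, 16.8]
tool_rot: [3.141, 0.006, 0.108]
force: [-0.0, 0.2, 0.0]
width: 10.6
```

Request:
move_arm --series '[[[0, 0, 0], 0], [[0, 0, 0], 0], [[0, 0, 0], 0]]' --claw 0.3

```text
clock: 23.92
eef_pos: [484.3, -86.6, 16.9]
tool_rot: [3.141, 0.006, 0.108]
force: [-0.6, -0.6, -0.6]
width: 25.4
```

Request:
move_arm --series '[[[0, 0, -0.02], 0], [[0, 0, -0.05], 0], [[0, 0, -0.08], 0], [[0, 0, -0.08], 0]]'

```text
clock: 24.42
eef_pos: [486.3, -86.7, 98.7]
tool_rot: [3.14, 0.001, 0.108]
force: [-0.6, 0.8, -0.9]
width: 25.8
```

```bash
python3 - <<'E'
from h import *
s=get_image("side"); t=get_image("top")
for b in blobs(s,(100,130,60),(125,255,255),30,(260,190,400,300))[:4]: print("side rib",b[0],b[1],onz("side",b[1],20).round(1))
for b in blobs(t,(100,130,60),(125,255,255),8,(330,140,420,240))[:4]: print("top rib",b[0],b[1])
for nm,roi in(("c2",(388,150,412,190)),): print(nm,"rib",pca(t,(100,130,60),(125,255,255),roi,32)); print(nm,"base",pca(t,(0,0,120),(180,255,255),roi,8))
shift((560,-150,95,.06),(642.3,-226.8,60,.03),(642.3,-226.8,12,.03))
E
```

```text
side rib 187 [365.59 267.03] [ 642.7 -223.3   20. ]
side rib 173 [289.3  237.43] [484.8 -80.3  20. ]
top rib 63 [398.65 169.41]
c2 rib (63, array([ 641.6, -224.9]), 'ang', 0.038, 'L,W', array([46.5, 11.3]), 'rect', array([ 641.3, -224.8]), array([44.1, 11. ]), np.float64(0.057))
c2 base (394, array([ 642.6, -227.4]), 'ang', 0.001, 'L,W', array([78.6, 43.4]), 'rect', array([ 642.1, -227.3]), array([79.6, 43.5]), np.float64(0.031))
at 24.525 [484.8 -86.3  96.9] [3.141 0.005 0.108] F [ 0.1  0.2 -0.2] w 25.8 q [-0.    0.63  0.18  2.07 -0.23  0.46 -1.11]
[0.0679, 0.0714, 0.0016] 0.048
[0.0775, 0.0816, 0.035] 0.03
[0.0, -0.0, 0.048] 0.0
```

Request:
move_arm --series '[[[0.034, 0.036, 0], 0.02], [[0.068, 0.071, 0], 0.048], [[0.068, 0.071, 0], 0.048]]' --claw 0.4

```text
clock: 24.9
eef_pos: [562.0, -152.8, 95.3]
tool_rot: [3.138, 0.004, 0.057]
force: [-1.5, 0.4, 0.1]
width: 34.5
```

Request:
move_arm --series '[[[0.039, 0.041, 0.01], 0.01], [[0.0775, 0.082, 0.035], 0.02], [[0.0775, 0.082, 0.035], 0.02], [[0.0775, 0.082, 0.035], 0.02]]'

```text
clock: 25.4
eef_pos: [642.1, -228.9, 58.6]
tool_rot: [3.14, 0.007, 0.038]
force: [-0.0, -0.1, 0.3]
width: 34.5
```

```bash
python3 - <<'E'
from h import *
s=get_image("side"); 
for b in blobs(s,(100,130,60),(125,255,255),30,(260,190,400,300))[:4]: print("side rib",b[0],b[1],onz("side",b[1],20).round(1))
shift((642.3,-226.8,12,.04))
E
```

```text
side rib 174 [289.32 237.4 ] [484.8 -80.2  20. ]
side rib 147 [364.27 268.08] [ 638.7 -225.7   20. ]
at 25.45 [ 642.6 -228.5   59.5] [3.14  0.006 0.038] F [0.7 0.4 0.8] w 34.2 q [ 0.19  0.89  0.2   1.54 -0.22  0.74 -1.05]
[0.0001, -0.0018, 0.0475] -0.002
```

Request:
move_arm --series '[[[0, -0.0018, 0.015], 0], [[0, -0.0018, 0.03], 0], [[0, -0.0018, 0.042], 0], [[0, -0.0018, 0.0465], 0], [[0, -0.0018, 0.0465], 0]]'

```text
clock: 26.08
eef_pos: [641.9, -226.8, 12.5]
tool_rot: [3.14, 0.007, 0.038]
force: [-0.2, 0.4, 0.3]
width: 34.5
```

Request:
move_arm --series '[[[0, 0, 0], 0], [[0, 0, 0], 0], [[0, 0, 0], 0], [[0, 0, 0], 0]]' --claw 0.0

```text
clock: 26.58
eef_pos: [642.4, -227.1, 13.2]
tool_rot: [3.14, 0.006, 0.038]
force: [0.3, -0.4, 4.5]
width: 10.6
```

Request:
move_arm --series '[[[0, 0, -0.02], 0], [[0, 0, -0.045], 0], [[0, 0, -0.07], 0], [[0, 0, -0.07], 0]]'

```text
clock: 27.08
eef_pos: [644.6, -227.6, 86.2]
tool_rot: [3.138, 0.001, 0.038]
force: [0.3, 0.3, -0.9]
width: 10.7
```

```bash
python3 - <<'E'
from h import *
s=get_image("side")
for b in blobs(s,(100,130,60),(125,255,255),30,(260,190,400,300))[:4]: print("side rib",b[0],b[1],onz("side",b[1],20).round(1))
t=get_image("top"); print("tray handle",pca(t,(20,130,120),(35,255,255),(405,205,420,230),36))
shift((565,-208,82,.08),(495.6,-190,55,.108),(495.6,-190,17,.108))
E
```

```text
side rib 174 [289.32 237.4 ] [484.8 -80.2  20. ]
side rib 66 [361.61 248.18] [ 652.  -162.4   20. ]h.py:38: RuntimeWarning: Mean of empty slice.
  c=P.mean(0); w,v=np.linalg.eigh(np.cov((P-c).T)); a=v[:,1]; a=a*np.sign(a[0]); r=cv2.minAreaRect(P.astype(np.float32))
  ret = ret.dtype.type(ret / rcount)
  avg = a.mean(axis, **keepdims_kw)
  ret = um.true_divide(
h.py:38: RuntimeWarning: Degrees of freedom <= 0 for slice
  c=P.mean(0); w,v=np.linalg.eigh(np.cov((P-c).T)); a=v[:,1]; a=a*np.sign(a[0]); r=cv2.minAreaRect(P.astype(np.float32))
  c *= np.true_divide(1, fact)
  c *= np.true_divide(1, fact)
Traceback (most recent call last):
ValueError: not enough values to unpack (expected 2, got 0)

During handling of the above exception, another exception occurred:

Traceback (most recent call last):
  File "h.py", line 38, in pca
    c=P.mean(0); w,v=np.linalg.eigh(np.cov((P-c).T)); a=v[:,1]; a=a*np.sign(a[0]); r=cv2.minAreaRect(P.astype(np.float32))
                     ~~~~~~~~~~~~~~^^^^^^^^^^^^^^^^^
numpy.linalg.LinAlgError: 0-dimensional array given. Array must be at least two-dimensional
```

```bash
python3 - <<'E'
from h import *
s=get_image("side"); print("yellow",[(b[0],b[1]) for b in blobs(s,(20,130,120),(35,255,255),60,(280,260,345,320))])
shift((565,-208,82,.08),(495.6,-190,62,.108))
E
```

```text
yellow [(247, array([313.06, 290.73]))]
at 27.225 [ 642.1 -226.6   82.6] [3.14  0.007 0.038] F [-0.6  0.  -0.4] w 10.7 q [ 0.18  0.85  0.2   1.54 -0.21  0.78 -1.06]
[-0.0764, -0.0215, 0.0011] -0.042
[-0.0677, -0.0235, 0.02] -0.028
```

Request:
move_arm --series '[[[-0.038, -0.011, 0], -0.02], [[-0.076, -0.0215, 0.001], -0.042], [[-0.076, -0.0215, 0.001], -0.042]]'

```text
clock: 27.6
eef_pos: [560.8, -206.9, 80.7]
tool_rot: [-3.14, 0.014, 0.079]
force: [-0.1, 0.2, -0.8]
width: 10.6
```

Request:
move_arm --series '[[[-0.034, -0.012, 0.01], -0.015], [[-0.068, -0.0235, 0.02], -0.028], [[-0.068, -0.0235, 0.02], -0.028], [[-0.068, -0.0235, 0.02], -0.028]]'

```text
clock: 28.1
eef_pos: [492.5, -189.3, 61.5]
tool_rot: [-3.14, 0.012, 0.107]
force: [-0.9, 0.6, -0.4]
width: 10.8
```

```bash
python3 - <<'E'
from h import *
shift((495.6,-190,36,.108))
E
```

```text
at 28.1 [ 492.5 -189.3   61.5] [-3.14   0.012  0.107] F [-0.9  0.6 -0.4] w 10.8 q [ 0.22  0.73  0.15  1.99 -0.21  0.46 -0.95]
[0.0033, 0.0011, 0.0255] -0.001
```

Request:
move_arm --series '[[[0.0033, 0.0011, 0.009], 0], [[0.0033, 0.0011, 0.018], 0], [[0.0033, 0.0011, 0.0255], 0], [[0.0033, 0.0011, 0.0255], 0], [[0.0033, 0.0011, 0.0255], 0]]'

```text
clock: 28.72
eef_pos: [495.6, -190.1, 36.0]
tool_rot: [-3.14, 0.012, 0.107]
force: [-1.2, 0.2, -0.2]
width: 10.4
```

```bash
python3 - <<'E'
from h import *
shift((495.6,-190,17.5,.108))
E
```

```text
at 28.725 [ 495.6 -190.1   36. ] [-3.14   0.012  0.107] F [-1.2  0.2 -0.2] w 10.4 q [ 0.23  0.77  0.13  1.98 -0.22  0.41 -0.94]
[0.0002, -0.0001, 0.0185] -0.001
```

Request:
move_arm --series '[[[0, 0, 0.007], 0], [[0, 0, 0.013], 0], [[0, 0, 0.0175], 0], [[0, 0, 0.0185], 0], [[0, 0, 0.0185], 0]]'

```text
clock: 29.35
eef_pos: [495.4, -190.1, 17.5]
tool_rot: [-3.14, 0.012, 0.107]
force: [0.5, 1.4, -0.3]
width: 10.2
```

Request:
move_arm --series '[[[0, 0, 0], 0], [[0, 0, 0], 0], [[0, 0, 0], 0]]' --claw 0.3

```text
clock: 29.72
eef_pos: [495.5, -190.1, 17.6]
tool_rot: [-3.14, 0.012, 0.107]
force: [0.1, -0.4, -0.2]
width: 25.7
```

Request:
move_arm --series '[[[0, 0, -0.02], 0], [[0, 0, -0.05], 0], [[0, 0, -0.09], 0], [[0.02, 0.04, -0.09], 0], [[0.04, 0.08, -0.09], 0]]'

```text
clock: 30.35
eef_pos: [546.1, -265.9, 108.1]
tool_rot: [-3.141, 0.01, 0.108]
force: [0.5, 0.2, -0.6]
width: 25.9
```

```bash
python3 - <<'E'
from h import *
s=get_image("side"); t=get_image("top")
cv2.imwrite("pics/t10.png",t);cv2.imwrite("pics/s10.png",s)
for b in blobs(s,(100,130,60),(125,255,255),30,(260,190,400,300))[:4]: print("side rib",b[0],b[1],onz("side",b[1],24).round(1))
for n,im,r in(("top",t,(400,200,425,235)),("side",s,(280,260,345,320))):
    for b in blobs(im,(20,130,120),(35,255,255),15,r): print(n,"yellow",b[0],b[1],onz(n,b[1],36).round(1),b[2])
shift((503.3,-261.8,100,.108))
cv2.imwrite("pics/g10.png",np.hstack([crop(t,320,150,430,250,3.6),crop(s,250,195,360,295,3.6)]))
E
```

```text
side rib 172 [290.49 235.4 ] [488.6 -77.9  24. ]
side rib 172 [302.65 267.28] [ 495.6 -189.3   24. ]
top yellow 51 [412.   217.31] [ 503.5 -260.2   36. ] ((412.115478515625, 217.42308044433594), (15.504340171813965, 5.085423946380615), 82.87498474121094)
side yellow 248 [313.06 290.71] [ 501.6 -272.6   36. ] ((313.04998779296875, 290.6500244140625), (12.649109840393066, 21.819713592529297), 71.56504821777344)
at 30.45 [ 547.1 -271.2  107.7] [3.137 0.008 0.103] F [-1.  -0.3 -0.1] w 25.7 q [ 0.3   0.73  0.18  1.74 -0.18  0.69 -0.9 ]
[-0.0425, -0.0139, 0.008] -0.005
```

View pics/g10.png

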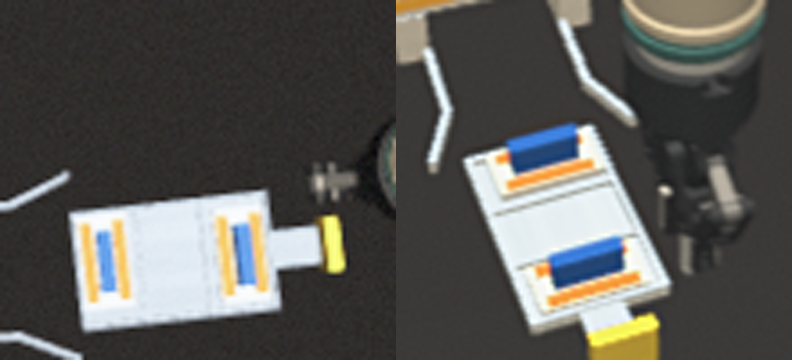

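Both cassettes are in their pockets, at crop (105,260) and (243,255) in the top view. The front one's side centroid has shifted by 1–2 px since I placed it, so I check its height in both views.

```bash
python3 - <<'E'
from h import *
t=cv2.imread("pics/t10.png");s=cv2.imread("pics/s10.png")
def cor(n,im,lo,hi,roi,k=6):
    x0,y0,x1,y1=roi; c=crop(im,x0,y0,x1,y1,k); m=cv2.inRange(cv2.cvtColor(c,cv2.COLOR_BGR2HSV),np.array(lo),np.array(hi))
    ys,xs=np.where(m); P=np.c_[xs,ys].astype(np.float32); r=cv2.minAreaRect(P); f=lambda p:np.array([(p[0]+.5)/k-.5+x0,(p[1]+.5)/k-.5+y0])
    return len(xs),f(P.mean(0)).round(2),f(r[0]).round(2),np.array(r[1]).round(1)/k,round(r[2],1)
for nm,rt,rs in(("front",(340,200,360,240),(270,225,305,245)),("rear",(378,200,395,240),(285,255,318,278))):
    a=cor("top",t,(100,110,60),(125,255,255),rt); b=cor("side",s,(100,130,60),(125,255,255),rs); print(nm,a,b,[x.round(1) if hasattr(x,"round") else x for x in tri(a[1],b[1])])
    # orange stripes on base: heights by two views
    ta=blobs(t,(8,90,140),(22,255,255),8,rt if nm=="rear" else (338,205,362,240)); print("  stripes top",[(q[0],q[1],onz("top",q[1],12)[:2].round(1),np.round(q[2][1],1),round(q[2][2],1)) for q in ta])
    sa=blobs(s,(5,120,140),(20,255,255),8,(265,225,310,250) if nm=="front" else (285,255,325,282)); print("  stripes side",[(q[0],q[1],onz("side",q[1],12)[:2].round(1),np.round(q[2][1],1),round(q[2][2],1)) for q in sa])
E
```

```text
front (1793, array([349.01, 222.31], dtype=float32), array([349.02, 222.23]), array([16.3       ,  3.38333333]), 84.0) (6135, array([290.45, 235.41], dtype=float32), array([290.68, 235.47]), array([ 9.31666667, 20.21666667]), 74.8) [array([488.9, -81. ,  27.1]), np.float64(1.8)]
  stripes top [(52, array([353.27, 221.56]), array([491.8, -94.2]), array([21.2,  2.3]), 83.7), (51, array([344.29, 222.49]), array([489.2, -67.9]), array([21.2,  2.5]), 83.7)]
  stripes side [(66, array([292.12, 242.92]), array([489. , -93.5]), array([ 2.6, 24. ]), 74.7)]
rear (2225, array([387.34, 220.31], dtype=float32), array([387.37, 220.31]), array([16.36666667,  4.03333333]), 83.2) (6199, array([302.56, 267.29], dtype=float32), array([302.8 , 267.28]), array([ 8.88333333, 20.58333333]), 74.2) [array([ 495.1, -191.4,   26.5]), np.float64(0.2)]
  stripes top [(48, array([382.25, 220.73]), array([ 493.9, -178.7]), array([21.2,  2.2]), 83.3), (45, array([391.36, 219.64]), array([ 497. , -205.2]), array([21.2,  2. ]), 82.4)]
  stripes side [(75, array([304.28, 274.75]), array([ 496.1, -202.9]), array([ 3., 26.]), 73.6), (11, array([290.36, 269.64]), array([ 467.1, -179. ]), array([2.2, 3.6]), 63.4)]
```

Both lie flat: stripe spacing and heights match, so the front one only slid within its pocket. Next I grip the tray handle lightly to push.

Request:
move_arm --series '[[[-0.02, -0.007, 0], 0], [[-0.0425, -0.0139, 0.01], 0], [[-0.0425, -0.0139, 0.02], 0], [[-0.0425, -0.0139, 0.04], 0], [[-0.0425, -0.0139, 0.04], 0]]' --claw 0.4

```text
clock: 31.08
eef_pos: [503.0, -261.2, 66.6]
tool_rot: [3.139, 0.01, 0.103]
force: [-0.3, -0.0, 0.1]
width: 34.1
```

```bash
python3 - <<'E'
from h import *
shift((503.3,-261.8,15,.108))
E
```

```text
at 31.075 [ 503.  -261.2   66.6] [3.139 0.01  0.103] F [-0.3 -0.   0.1] w 34.1 q [ 0.33  0.75  0.15  1.88 -0.19  0.53 -0.86]
[0.0008, 0.0005, 0.0516] -0.005
```

Request:
move_arm --series '[[[0.0008, 0.0005, 0.015], 0], [[0.0008, 0.0005, 0.03], 0], [[0.0008, 0.0005, 0.045], 0], [[0.0008, 0.0005, 0.051], 0], [[0.0008, 0.0005, 0.051], 0]]'

```text
clock: 31.7
eef_pos: [503.0, -261.7, 15.0]
tool_rot: [3.139, 0.01, 0.103]
force: [0.7, -0.1, -0.1]
width: 34.1
```

Request:
move_arm --series '[[[0, 0, 0], 0], [[0, 0, 0], 0], [[0, 0, 0], 0], [[0, 0, 0], 0]]' --claw 0.0

```text
clock: 32.2
eef_pos: [503.1, -261.2, 15.6]
tool_rot: [3.14, 0.01, 0.104]
force: [-1.3, 2.4, 5.4]
width: 10.6
```

```bash
python3 - <<'E'
from h import *
z=read_state()["eef_pos"][2]-.3
shift((494.2,-211.3,z,.058),(489.5,-130,z,.058))
E
```

```text
at 32.2 [ 503.1 -261.2   15.6] [3.14  0.01  0.104] F [-1.3  2.4  5.4] w 10.6 q [ 0.34  0.83  0.13  1.89 -0.21  0.43 -0.85]
[-0.0037, -0.0506, 0.0002] 0.046
[0.0, -0.0814, -0.0] 0.0
```

Request:
move_arm --series '[[[-0.0005, -0.009, 0.0002], 0.009], [[-0.0013, -0.019, 0.0002], 0.018], [[-0.0021, -0.03, 0.0002], 0.028], [[-0.0029, -0.041, 0.0002], 0.038], [[-0.0037, -0.0506, 0.0002], 0.046]]'

```text
clock: 32.83
eef_pos: [494.5, -210.9, 15.6]
tool_rot: [3.138, 0.009, 0.057]
force: [0.5, -4.6, 3.0]
width: 10.8
```

```bash
python3 - <<'E'
from h import *
s=get_image("side"); t=get_image("top")
print("yellow side",[(b[0],b[1]) for b in blobs(s,(20,130,120),(35,255,255),30,(270,240,345,320))])
print("tray top",pca(t,(90,5,120),(140,60,255),(325,195,372,246),10))
shift((490.5,-148,15.3,.058),(483.5,-25.7,15.3,.058))
E
```

```text
yellow side [(107, array([302.51, 277.66]))]
tray top (1115, array([486.6, -79.3]), 'ang', -0.689, 'L,W', array([123.6, 110.4]), 'rect', array([492.2, -78.8]), array([135.1, 138. ]), np.float64(1.567))
at 32.925 [ 494.3 -209.3   15.6] [3.14  0.01  0.059] F [ 0.3 -0.5  6.2] w 10.6 q [ 0.26  0.81  0.13  1.98 -0.25  0.38 -0.93]
[-0.0001, -0.0614, 0.0002] 0.001
[0.0001, -0.1225, -0.0] 0.0
```

Smooth so far, with about 5 N of drag. I continue along the lane axis.

Request:
move_arm --series '[[[0, -0.012, 0], 0], [[0, -0.024, 0], 0], [[0, -0.037, 0], 0], [[0, -0.049, 0], 0], [[0, -0.061, 0], 0]]'

```text
clock: 33.55
eef_pos: [490.7, -147.7, 15.6]
tool_rot: [3.14, 0.01, 0.059]
force: [0.5, -4.8, 3.1]
width: 11.0
```

```bash
python3 - <<'E'
from h import *
shift((483.5+.058*50,-75.7,15.3,.058),(483.5,-25.7,15.3,.058))
E
```

```text
at 33.55 [ 490.7 -147.7   15.6] [3.14  0.01  0.059] F [ 0.5 -4.8  3.1] w 11.0 q [ 0.15  0.8   0.13  2.04 -0.29  0.33 -1.  ]
[-0.0, -0.0722, 0.0002] 0.001
[0.0, -0.0501, -0.0] 0.0
```

Request:
move_arm --series '[[[0, -0.014, 0], 0], [[0, -0.028, 0], 0], [[0, -0.043, 0], 0], [[0, -0.058, 0], 0], [[0, -0.072, 0], 0]]'

```text
clock: 34.17
eef_pos: [486.2, -75.1, 15.5]
tool_rot: [3.14, 0.01, 0.059]
force: [-0.1, -4.5, 5.0]
width: 10.6
```

Request:
move_arm --series '[[[0, -0.009, 0], 0], [[0, -0.018, 0], 0], [[0, -0.026, 0], 0], [[0, -0.034, 0], 0], [[0, -0.04, 0], 0]]'

```text
clock: 34.8
eef_pos: [483.5, -34.9, 15.5]
tool_rot: [3.14, 0.01, 0.058]
force: [1.5, -5.3, 5.1]
width: 10.4
```

```bash
python3 - <<'E'
from h import *
shift((483.5,-25.7,15.3,.058))
E
```

```text
at 34.8 [483.5 -34.9  15.5] [3.14  0.01  0.058] F [ 1.5 -5.3  5.1] w 10.4 q [-0.09  0.78  0.15  2.11 -0.37  0.28 -1.13]
[0.0005, -0.0092, 0.0002] 0.0
```

Nearly there. I push gently until the force rises at the stop.

Request:
move_arm --series '[[[0.0003, -0.003, 0], 0], [[0.0005, -0.006, 0], 0], [[0.0005, -0.009, 0], 0], [[0.0005, -0.009, 0], 0]]'

```text
clock: 35.3
eef_pos: [483.1, -25.4, 15.5]
tool_rot: [3.14, 0.011, 0.058]
force: [0.4, -4.2, 4.9]
width: 10.5
```

Request:
move_arm --series '[[[0, -0.001, 0], 0], [[0, -0.002, 0], 0], [[0, -0.002, 0], 0]]'

```text
clock: 35.67
eef_pos: [482.7, -24.1, 15.5]
tool_rot: [3.139, 0.011, 0.057]
force: [1.5, -7.0, 5.3]
width: 10.6
```

Request:
move_arm --series '[[[0, -0.001, 0], 0], [[0, -0.002, 0], 0], [[0, -0.003, 0], 0], [[0, -0.003, 0], 0]]'

```text
clock: 36.17
eef_pos: [482.8, -24.0, 15.6]
tool_rot: [3.135, 0.01, 0.055]
force: [1.0, -11.2, 3.5]
width: 10.8
```

The tray has stalled at y = -24 with 11 N against it, so it is at the stop. I release and retreat.

Request:
move_arm --series '[[[0, 0, 0], 0], [[0, 0, 0], 0], [[0, 0, 0], 0]]' --claw 0.35

```text
clock: 36.55
eef_pos: [482.2, -22.6, 15.3]
tool_rot: [3.136, 0.011, 0.056]
force: [-0.1, 0.7, 0.3]
width: 30.0
```

Request:
move_arm --series '[[[0, 0, -0.02], 0], [[0, 0, -0.05], 0], [[0, 0.03, -0.1], 0], [[0, 0.09, -0.15], 0], [[0, 0.15, -0.17], 0]]'

```text
clock: 37.17
eef_pos: [492.5, -156.7, 182.0]
tool_rot: [3.137, 0.009, 0.06]
force: [1.5, -0.6, -0.6]
width: 30.1
```

Request:
move_arm --series '[[[0.01, 0.05, 0], 0], [[0.02, 0.1, 0], 0], [[0.03, 0.15, 0], 0], [[0.03, 0.15, 0], 0]]'

```text
clock: 37.67
eef_pos: [530.9, -309.1, 182.2]
tool_rot: [3.134, 0.009, 0.055]
force: [-0.3, 0.8, -0.2]
width: 30.3
```

```bash
python3 - <<'E'
from h import *
s=get_image("side"); t=get_image("top"); shift()
cv2.imwrite("pics/t11.png",t);cv2.imwrite("pics/s11.png",s)
for b in blobs(t,(20,130,120),(35,255,255),15,(310,195,350,250)): print("handle",b[0],b[1],onz("top",b[1],36).round(1),b[2])
print("red",[onz("top",b[1],11).round(1) for b in blobs(t,(0,150,100),(8,255,255),10,(250,200,272,255))])
ye=lambda im:np.clip(np.minimum(im[...,1],im[...,2])-im[...,0]-25,0,None)
d=wc(t,(278,208,291,216),ye); print("dot",ang(onz("top",d,86)[:2]-C))
cv2.imwrite("pics/g11.png",np.hstack([crop(t,190,160,350,270,2.5),crop(s,230,110,390,270,2.5)[:275]]))
E
```

```text
at 37.775 [ 531.  -303.7  181.7] [3.139 0.01  0.06 ] F [ 0.4  0.4 -0.1] w 30.0 q [ 0.28  0.65  0.31  1.68 -0.23  0.85 -0.83]
handle 36 [330.44 223.94] [485.4 -27.6  36. ] ((329.9263916015625, 224.46954345703125), (15.17562198638916, 4.916046142578125), 85.91438293457031)
red [array([434.6, 184. ,  11. ]), array([507.3, 189.5,  11. ])]
dot 0.058
```

View pics/g11.png

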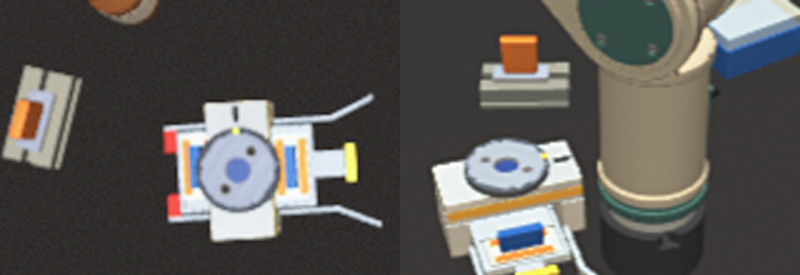

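The tray sits under the head with its front edge at the red blocks (crop x≈178). Both cassettes are in it, the spanner is upright in its stand, and the dot is on the pointer. I check for a gap numerically.

```bash
python3 - <<'E'
from h import *
t=cv2.imread("pics/t11.png")
for r in(215,217,241,243): print(r,[tuple(int(v) for v in p) for p in t[r,258:266]])
b=blobs(t,(20,130,120),(35,255,255),15,(310,195,350,250))[0]; print("handle rect",onz("top",b[2][0],36).round(1))
u=np.array([-.058,.998])
for p in((262,217),(263,242)): print("px y along lane",(onz("top",p,12)[:2]-C)@u)
s=cv2.imread("pics/s11.png")
for q in blobs(s,(3,150,200),(18,255,255),5,(262,100,300,155)): print("spanner top side px",q[1])
for n,p in(("top",blobs(t,(3,150,200),(18,255,255),20,(190,190,215,228))[0][1]),): print("spanner",onz(n,p,84).round(1), pca(t,(3,150,200),(18,255,255),(190,190,215,228),84)[3])
E
```

```text
215 [(74, 82, 246), (74, 83, 246), (157, 152, 231), (233, 229, 227), (238, 244, 246), (223, 242, 248), (226, 243, 249), (224, 242, 249)]
217 [(74, 82, 245), (77, 85, 246), (125, 122, 234), (221, 217, 226), (215, 230, 243), (113, 196, 247), (91, 180, 247), (122, 193, 244)]
241 [(77, 85, 246), (76, 84, 247), (78, 85, 246), (92, 96, 234), (207, 196, 223), (225, 218, 208), (224, 218, 208), (243, 235, 226)]
243 [(77, 87, 246), (76, 84, 246), (76, 85, 246), (98, 104, 241), (212, 200, 233), (230, 221, 213), (230, 222, 213), (242, 234, 225)]
handle rect [483.9 -26.1  36. ]
px y along lane 75.7775132603253
px y along lane 76.78778756045725
spanner top side px [276.66 125.59]
spanner [533.8 339.8  84. ] -0.255
```

```bash
python3 - <<'E'
from cell import *
print(finish_job())
E
```

```text
the job is handed in; nothing more can be done
None
```

The job is done and handed in at about 38 s on the robot's clock, well under the 192 s limit.

- **Lens ring:** I turned it clockwise with the spanner in one seating, about 3.64 rad, until it stopped at about 1.9 N·m. The dot is at 0.058 rad; the lane rails give 0.055–0.061 and the pointer 0.065. The side view read the dot at about 0.12, but from very few pixels, so I trusted the top view.
- **Spanner:** It is back upright in its stand, within about 2 mm of where it started and seated with about 6 N of contact.
- **Cassettes:** Only two were there, and they lie flat in the front and rear pockets. After I placed the front one it slid about 6 mm inside its pocket. A two-view check before the push showed it still flat, so I left it there, close against the front wall.
- **Tray:** It was pushed by its handle along the lane, with the tool height changing by only about 0.2 mm. It stalled against the stop at about 11 N. The last top view shows no gap between the tray and either red block.
- **Bottle and beaker:** I never went near them. I did not measure their positions again at the end.

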